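# Stow the hand tools and pin the chest's drawer for the road

### The arm

A 6-joint arm with a two-finger parallel gripper is mounted at the origin on the work surface. World frame = base frame: x ahead of the robot, y to its left, z up, the work surface at z = 0. Lengths are in m, angles in rad, forces in N, time in s.
With the tool pointing down it reaches from about 0.375 to 0.9 m from the base axis. Payload 3.1 kg.
Tool frame: the origin (TCP) lies on the centre line of the jaws, within the pads' length; the fingertips stand robot.tip_reach ahead of it and the grasp point (between the pads) lies 8 mm behind it (robot.tip_reach is the distance from the TCP to the fingertips, in m); z points along the fingers, y is the line along which they close (so a half turn about z gives the same grasp; the last joint's range is limited). The gripper opens to 87 mm and grips with 3 to 60 N. Pads are 19 mm wide; open, the fingers measure 117 mm over their backs; the gripper's body (75 mm by 190 mm) begins 51 mm behind the grasp point.
Start: joints at [-0.178, 0.527, 1.433, -0, 1.181, -0.178], TCP at [0.625, 0, 0.234] pointing down, gripper open.
Joint ranges: [-3.08, 3.08], [-0.75, 2.2], [0.22, 2.44], [-1.43, 4.57], [0, 2.65], [-2.85, 2.85]. Speed limits (rad/s): [2.79, 2.79, 3.14, 3.14, 3.14, 3.14].

### API

Orientations are given as a unit quaternion [x, y, z, w].
In Python, from rig import robot gives the robot as it stands.
- The arm moves only by the tool jog_arm, never from a script. Its argument "motion" is one flat list of numbers, 7 for each row, row after row: the shift along the tool's x, y, z scaled (see below), then the turn, a rotation vector about the tool's x, y, z scaled (see below), then the gripper's target within -1 to 1 (shut at 1, half-way at 0, fully open at -1). In form: [x, y, z, rx, ry, rz, hand, x, y, z, rx, ry, rz, hand, ...]. A call has 1 to 12 rows; each row shifts and turns the commanded pose from where the row before left it, along the tool's axes as they then stand; what a row does not reach is not made up. The controller multiplies each number of a shift by 4 cm and each number of a turn by 4 degrees. A row lasts 1/8 s, in which the tool goes at most 62.5 mm and 10.7 degrees, less where a joint would pass 70% of its speed; a pose out of reach is approached as far as the arm can. A call with a number of a shift or a turn outside -1 to 1 is refused whole. A call with a gripper value outside its range is refused whole. The fingers move at their own pace and stop on an object; "grip_force" is the grip in N (left out, the last holds). Time passes only in rows, so rows that do not move let the fingers close. It gives the time, the measured TCP pose, the force, the opening and the grip force at its end, in the units of the state.
- robot.get_obs(): the state, without advancing time (a new reading comes with each control period).
- robot.camera(name): name is "scene" or "side" or "wrist"; returns the picture (420x560x3 uint8, blue, green, red); there is no depth.
- robot.calibration(name): a dict with "fx", "fy", "cx", "cy" (pixels), "R" (3x3) and "t" (3): a world point X has camera coordinates R X + t; the wrist camera has in their place "T_tool_cam" (4x4, takes a point from camera to tool coordinates, whose origin is the TCP and whose axes are the flange's). Camera axes: x right, y down, z forward; pixel columns grow to the right and rows downward; lengths in m; the calibration is good to about 2 mm. A picture is of the moment at which its call begins: read the wrist's pose just before it. calibration takes no time and is no camera call.
- robot.hand_in(): hands the job in; it is judged then, once.
The state is a dict: "time": time; "q": joint angles; "joint_velocities": joint speeds; "joint_torque": joint torques, N m; "position": TCP position; "tool_rot": TCP orientation; "ft_force": force on the tool from outside, world axes, zero at the start; "moment": the same for the moment, N m; "grip_width": finger opening in m; "grip_force": force on a finger pad.
Only numpy, scipy, OpenCV 4.12 (cv2) and the standard library are available. Lean on these libraries where they do the work, as an engineer would, in place of code of your own. Each camera call takes 0.05 s, during which the arm holds its last target. There are 200 camera calls.

### The job

Pack the tool chest for the road: pull its drawer out to the stop, lay every hand tool that is on the bench (three to five of spanner, screwdriver, wood chisel, cold chisel and hand sander) inside it, then push the drawer fully shut. Lock it with the loose steel pin: from the right, through both cheeks and the drawer's tongue between them, pushed home up to its grip block. Leave the tins, jar, tape and the other things on the bench where they are.

Things in the scene. Friction and masses are not known exactly. Their poses are not given: they have to be found in the camera images.
- chest_drawer0 (a joint): how far the chest's only drawer is pulled out, m: 0 shut, 0.206 at its stop. It slides along the chest's -x, needs about 1 to 3 N, and stays where it is left. It starts at 0 to 0.02.
- chest_drawer0_handle (a point): middle of the drawer's handle, a level steel bar 11 mm thick, 120 mm long along the chest's y, 35 mm in front of the drawer's face, 72 mm above the bench, 38 mm below the chest's top. It can be pinched from above, fingers closing along the chest's x. Moves with the drawer; axes as the chest's.
- chest_front (a point): brown wooden one-drawer tool chest, fixed to the bench, 290 deep (x) x 340 wide (y) x 110 mm high; this point: foot of its front face, mid-width, on the bench; axes: the chest's, -x out of the front. Drawer inside, from the handle point: x = +56 to +301 mm (open above to +254 at the stop), y = +/-149, floor 50 mm below, 22 mm above the bench, side walls 66 mm and front 76 mm high; undivided.
- lock_mouth (a point): centre of the lock's hole on the right (-y) face of the right cheek, 140 mm above the bench, 30 mm above the chest's top; axes as the chest's. On the chest's top near the front, towards its right end: two fixed dark steel cheeks, 40 mm long (x), 10 mm thick, 16 mm apart, tops 156 mm above the bench; the level 18 mm hole runs along y through both. The pin goes in along +y, through 36 mm of lock.
- tongue_hole (a point): centre of the 18 mm hole in the drawer's steel tongue, a 10 mm thick upright plate that moves with the drawer (axes as the chest's), up to 156 mm above the bench and reaching 55 mm back from the drawer's front face. It runs in between the cheeks; the holes line up only with the drawer fully shut, this point then 18 mm in +y from lock_mouth.
- lock_pin: bare steel pin, 0.18 kg, 120 mm long, lying level: a square grip block 50 mm long, 26 x 26 mm, on which it balances, then a round shank 14 mm thick, 70 mm long, its last 12 mm tapered to 6 mm. Origin: on the axis at the shoulder between them, 13 mm above what it lies on; +x points to the tip, the block is at x = -50 to 0 mm. Fully home, its origin is at lock_mouth.
- spanner: plain steel open-end spanner, 159 mm long, shaft 16 mm wide and 10 mm thick at the grip, jaw end 38 mm wide. Its origin lies on its underside below the best grip point (near its balance point, on its long axis); x runs along the tool towards the working end, z up as it lies on the bench. May be absent.
- screwdriver: screwdriver, 151 mm long, black square-section plastic handle 26 mm wide and 26 mm high, thin steel blade. Its origin lies on its underside below the best grip point (near its balance point, on its long axis); x runs along the tool towards the working end, z up as it lies on the bench. May be absent.
- wood_chisel: wood chisel, 162 mm long, pale wooden handle 28 mm wide and 24 mm high, flat steel blade. Its origin lies on its underside below the best grip point (near its balance point, on its long axis); x runs along the tool towards the working end, z up as it lies on the bench. May be absent.
- cold_chisel: cold chisel, 146 mm long dark steel bar, 18 mm wide and 18 mm high, flattened bright edge 24 mm wide. Its origin lies on its underside below the best grip point (near its balance point, on its long axis); x runs along the tool towards the working end, z up as it lies on the bench. May be absent.
- sander: hand sander: flat metal sole 130 x 52 mm, 12 mm thick, with a lengthwise dark wooden grip bar on it, 100 mm long and 24 mm wide, its top 46 mm above the underside. Its origin lies on its underside below the best grip point (near its balance point, on its long axis); x runs along the tool towards the working end, z up as it lies on the bench. May be absent.
- paint_tin: paint tin, 90 mm across, 100 mm high; origin: centre of its underside. Not a hand tool: leave it where it is.
- spray_can: spray can, 56 mm across, 150 mm high; origin: centre of its underside. Not a hand tool: leave it where it is.
- screw_jar: glass jar, 68 mm across, 85 mm high; origin: centre of its underside. Not a hand tool: leave it where it is.
- tape_roll: roll of tape lying flat, 96 mm across, 40 mm high; origin: centre of its underside. Not a hand tool: leave it where it is.
- nail_box: cardboard box of nails, 60 x 90 x 50 mm; origin: centre of its underside. Not a hand tool: leave it where it is.
- glue_bottle: white glue bottle, 52 mm across, 130 mm high; origin: centre of its underside. Not a hand tool: leave it where it is.
Things that resemble listed ones, but are neither listed nor needed, are in the scene too. What is shaped like the cold_chisel but red or turquoise is not meant.

How it is judged:
By the outcome, as a careful person would: the job done as asked, in the order asked, and still so for the second after the job is handed in, with the robot touching nothing.
Of spanner, screwdriver, wood_chisel, cold_chisel, sander only 3 to 5 are there at a start; the rules pass over those that are not, and their reading is None.
At some moment in a run one of spanner, screwdriver, wood_chisel, cold_chisel, sander may be knocked a few centimetres aside while the robot is not near it.
Once in a run the grip may slacken for a moment while it holds something.
It also fails if it takes over 210 s, if anything falls off the work surface, if the arm or the gripper's body presses on something with over 40 N, if the wrist force passes 120 N, or if a joint passes its speed limit or range.

## Working session

There is one attempt and no reset: what is moved stays moved. The work goes in short steps, Python scripts to look and compute and a tool call to move; the robot and the scene stay as the last step left them, time stands still between calls to the robot, and variables do not carry over. Pictures are saved under pics/ and viewed, at most 14 in all, crops included, and the job is handed in when it is done.

Besides the shell and the picture viewer there is one more tool, called after "Request:" as name(argument=value, ...) on one line, values as JSON. jog_arm: Moves the arm, as the interface text tells. Shifts and turns lie within -1 to 1; 1 stands for 4 cm of shift or 4 degrees of turn. Its arguments: {"type":"object","properties":{"motion":{"type":"array","items":{"type":"number"}},"grip_force":{"type":"number"}},"required":["motion"]}

```bash
ls; mkdir -p pics; python3 - <<'E'
from rig import robot
import cv2
o=robot.get_obs(); print(o['time'],o['position'],o['tool_rot'],o['grip_width'],robot.tip_reach)
for n in("scene","side","wrist"):
    cv2.imwrite(f"pics/{n}0.png",robot.camera(n)); 
    c=robot.calibration(n); print(n,{k:(v.round(4).tolist() if hasattr(v,'round') else v) for k,v in c.items()})
E
```

```text
pics
0.0 [6.24279150e-01 1.57688485e-04 2.32563662e-01] [ 7.07108608e-01  7.07104091e-01 -6.29656229e-04 -9.08007115e-04] 0.0868005165344606 0.011
scene {'fx': 438.96833114925136, 'fy': 438.96833114925136, 'cx': 276.55870034543227, 'cy': 210.33376969922517, 'R': [[0.1423, 0.9895, 0.025], [0.539, -0.0563, -0.8405], [-0.8302, 0.1331, -0.5413]], 't': [-0.0658, -0.1692, 1.6753]}
side {'fx': 416.39274369024963, 'fy': 416.39274369024963, 'cx': 283.2352063788021, 'cy': 203.37687031482662, 'R': [[0.9526, -0.3041, 0.0094], [-0.2283, -0.7347, -0.6388], [0.2012, 0.6064, -0.7693]], 't': [-0.4485, 0.1711, 1.1232]}
wrist {'fx': 369.13418859509835, 'fy': 369.13418859509835, 'cx': 281.12004022775517, 'cy': 211.0643395465668, 'T_tool_cam': [[0.0001, -0.9606, -0.2779, 0.0763], [1.0, 0.0001, -0.0003, -0.0006], [0.0004, -0.2779, 0.9606, -0.1505], [0.0, 0.0, 0.0, 1.0]]}
```

View pics/scene0.png

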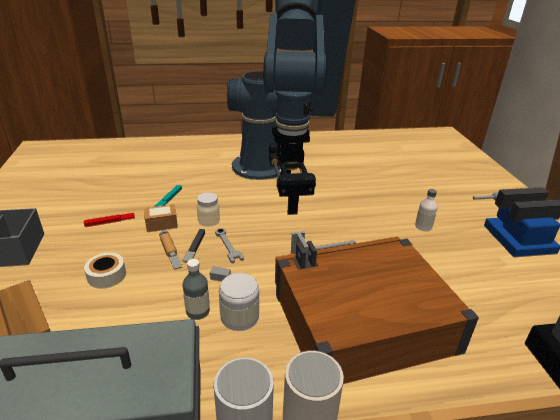

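View pics/side0.png

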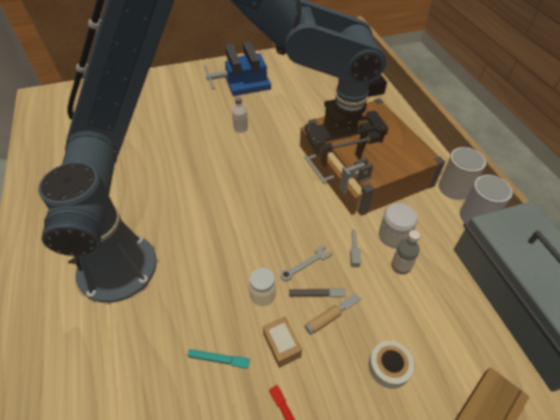

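Scene view: the spanner is at (229,245). A dark bar with a bright end, probably the cold chisel, is at (195,243), and the wood chisel at (170,248). A small steel thing at (220,273) may be the pin. The red (110,220) and turquoise (168,197) bars are decoys. The nail box is at (160,218), and the chest lock at (303,250).
I'll check all of these in one close crop.

```bash
cat > h.py <<'E'
from rig import robot
import numpy as np, cv2
from scipy.spatial.transform import Rotation as Ro
def cam(n,o=None):
    c=robot.calibration(n)
    if n=="wrist":
        o=o or robot.get_obs(); T=np.eye(4); T[:3,:3]=Ro.from_quat(o['tool_rot']).as_matrix(); T[:3,3]=o['position']
        M=np.linalg.inv(T@np.array(c['T_tool_cam'])); R,t=M[:3,:3],M[:3,3]
    else: R,t=np.array(c['R']),np.array(c['t'])
    return c,R,t
def ray(C,uv):
    c,R,t=C; d=R.T@np.array([(uv[0]-c['cx'])/c['fx'],(uv[1]-c['cy'])/c['fy'],1]); return -R.T@t,d
def onz(C,uv,z):
    p,d=ray(C,uv); return p+d*(z-p[2])/d[2]
def proj(C,X):
    c,R,t=C; v=R@np.array(X)+t; return np.array([c['fx']*v[0]/v[2]+c['cx'],c['fy']*v[1]/v[2]+c['cy']])
def two(A,a,B,b):
    p,d=ray(A,a);q,e=ray(B,b); s=np.linalg.lstsq(np.c_[d,-e],q-p,rcond=None)[0]
    x,y=p+d*s[0],q+e*s[1]; return (x+y)/2,np.linalg.norm(x-y)
E
python3 - <<'E'
from h import *
s=cv2.imread('pics/scene0.png'); d=cv2.imread('pics/side0.png')
a=cv2.resize(s[180:320,80:360],(800,400),interpolation=cv2.INTER_CUBIC)
cv2.imwrite('pics/c1.png',cv2.resize(d[120:380,180:460],(640,594),interpolation=cv2.INTER_CUBIC))
S,D=cam('side'),cam('scene')
for n,u in dict(span=(305,263),cold=(317,293),wood=(332,313),pin=(355,248),nail=(282,340),jar=(262,285),tin=(398,235),tape=(392,363)).items(): print(n,onz(S,u,0.01).round(3))
for n,u in dict(span=(229,245),cold=(195,243),wood=(170,248),pin=(220,273)).items(): print(n,onz(D,u,0.01).round(3))
E
```

```text
span [ 0.486 -0.146  0.01 ]
cold [ 0.485 -0.239  0.01 ]
wood [ 0.501 -0.302  0.01 ]
pin [ 0.635 -0.142  0.01 ]
nail [ 0.362 -0.33   0.01 ]
jar [ 0.357 -0.175  0.01 ]
tin [ 0.77  -0.138  0.01 ]
tape [ 0.587 -0.457  0.01 ]
span [ 0.496 -0.141  0.01 ]
cold [ 0.476 -0.236  0.01 ]
wood [ 0.492 -0.304  0.01 ]
pin [ 0.613 -0.17   0.01 ]
```

View pics/c1.png

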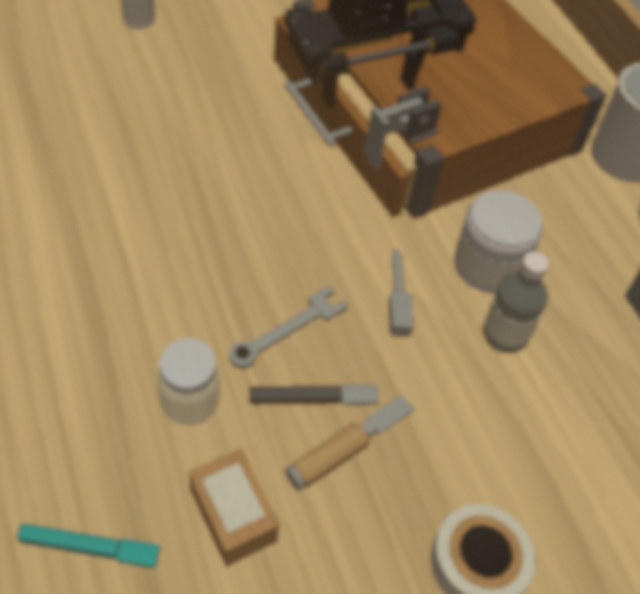

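View pics/wrist0.png

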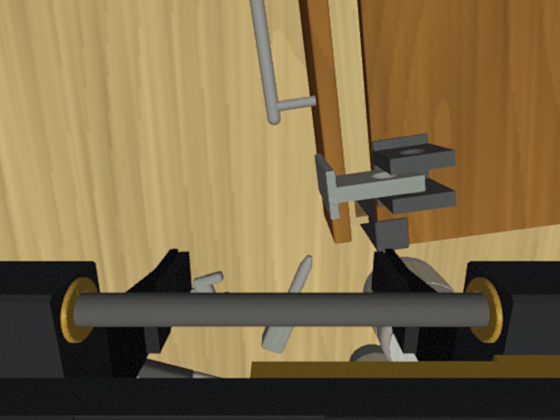

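The crop shows exactly three tools: spanner (280,330), cold chisel (310,393) and wood chisel (350,440). The steel pin at (400,300) has its block towards the bottom. The wrist view shows the handle bar's end at (274,118), the tongue at (375,185), and cheeks at (410,152) and (410,195). Next I'll work out the chest pose.

```bash
python3 - <<'E'
from h import *
W=cam('wrist');S=cam('side')
e=onz(W,(274,119),.0775); f=onz(W,(257,0),.0775)
d=(f-e)/np.linalg.norm(f-e); print('wrist handle -y end',e.round(4),'mid',(e+d*.06).round(4),'y dir deg',np.degrees(np.arctan2(d[1],d[0])))
a,b=[onz(S,(180+u/2.286,120+v/2.286),.072) for u,v in((290,85),(333,138))]
print('side',a.round(4),b.round(4),((a+b)/2).round(4),np.degrees(np.arctan2(*(a-b)[1::-1])),np.linalg.norm(a-b))
for n,u in dict(cheekL_b=(373,160),cheekL_f=(455,152),cheekRf=(380,208),cheekR_b=(455,190),tongue_tip=(424,186)).items(): print(n,onz(W,u,.156).round(4))
g=cv2.cvtColor(cv2.imread('pics/wrist0.png'),cv2.COLOR_BGR2GRAY)
for v in (20,40,60,80): 
  x=np.where(cv2.inRange(cv2.cvtColor(cv2.imread('pics/wrist0.png'),cv2.COLOR_BGR2HSV)[v:v+1,230:290],(0,0,0),(180,60,255))[0])[0]+230; print(v,x.min(),x.max(),onz(W,(x.mean(),v),.0775).round(4))
E
```

```text
wrist handle -y end [0.6177 0.0651 0.0775] mid [0.6093 0.1245 0.0775] y dir deg 98.07204072975136
side [0.6043 0.1785 0.072 ] [0.6243 0.0692 0.072 ] [0.6143 0.1238 0.072 ] 100.37913640752427 0.11104421204038284
cheekL_b [0.6802 0.0435 0.156 ]
cheekL_f [0.73   0.0484 0.156 ]
cheekRf [0.6868 0.0128 0.156 ]
cheekR_b [0.7331 0.0246 0.156 ]
tongue_tip [0.7133 0.0271 0.156 ]
20 253 265 [0.6068 0.1372 0.0775]
40 256 268 [0.6089 0.1234 0.0775]
60 259 271 [0.611  0.1093 0.0775]
80 262 274 [0.6132 0.0947 0.0775]
```

Request:
jog_arm(motion=[0, 0, 0, 0, 0, -1, 0.36, 0, 0, 0, 0, 0, -1, 0.36, 0.8, 0.02, 0, 0, 0, -0.15, 0.36, 0.8, 0.02, 0, 0, 0, 0, 0.36, 0.8, 0.02, 0, 0, 0, 0, 0.36, 0.7, 0.02, 0.5, 0, 0, 0, 0.36, 0, 0, 0.5, 0, 0, 0, 0.36, 0, 0, 0, 0, 0, 0, 0.36, 0, 0, 0, 0, 0, 0, 0.36], grip_force=30)

```text
time: 1.27
position: [0.6104, 0.1229, 0.194]
tool_rot: [0.652, 0.758, 0.0, 0.0]
ft_force: [0.5, 1.2, 0.1]
grip_width: 0.0281
grip_force: 0.0
```

```bash
python3 - <<'E'
from h import *
o=robot.get_obs(); print(o['time'],o['position'].round(4),o['tool_rot'].round(4),o['grip_width'])
W=cam('wrist',o); I=robot.camera('wrist'); cv2.imwrite('pics/w1.png',I)
print(proj(W,o['position']))
cv2.imwrite('pics/scene1.png',robot.camera('scene'))
E
```

```text
1.275 [0.6104 0.1229 0.194 ] [6.523e-01 7.580e-01 2.000e-04 3.000e-04] 0.02808249658810295
[282.58465371 281.32730322]
```

View pics/w1.png

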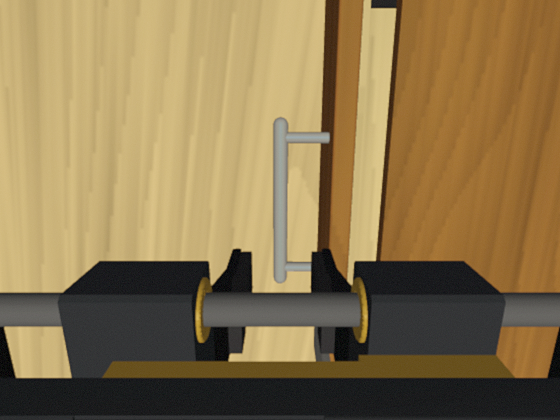

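The handle runs from (281,120) to (280,282), fully visible between the fingers, so its middle is further along +y.

```bash
python3 - <<'E'
from h import *
W=cam('wrist'); o=robot.get_obs()
a=onz(W,(281,119),.0775);b=onz(W,(280,283),.0775); print(a,b,(a+b)/2,np.linalg.norm(a-b),np.degrees(np.arctan2(*(a-b)[1::-1])))
R=Ro.from_quat(o['tool_rot']).as_matrix(); print(R.T@((a+b)/2-o['position']))
for u in((325,200),(353,200),(386,200)): print(R.T@(onz(W,u,.098)-o['position']), R.T@(onz(W,u,.11)-o['position']))
E
```

```text
[0.60025212 0.1883137  0.0775    ] [0.61841027 0.06229075 0.0775    ] [0.60933119 0.12530222 0.0775    ] 0.12732439921198532 98.19909313556836
[ 0.00279837 -0.00119808  0.11699853]
[0.01289344 0.02961106 0.09655197] [0.01597856 0.02814341 0.08454844]
[0.0128875  0.04895814 0.09658726] [0.01597291 0.04655059 0.08458201]
[0.0128805  0.07176552 0.09662886] [0.01596625 0.06824997 0.0846216 ]
```

Request:
jog_arm(motion=[0, -0.06, 0.8, 0, 0, 0, 0.36, 0, 0, 0.8, 0, 0, 0, 0.36, 0, 0, 0.8, 0, 0, 0, 0.36, 0, 0, 0.4, 0, 0, 0, 0.36, 0, 0, 0.35, 0, 0, 0, 0.36, 0, 0, 0, 0, 0, 0, 0.36, 0, 0, 0, 0, 0, 0, 1, 0, 0, 0, 0, 0, 0, 1, 0, 0, 0, 0, 0, 0, 1, 0, 0, 0, 0, 0, 0, 1])

```text
time: 2.62
position: [0.6085, 0.1229, 0.0685]
tool_rot: [0.652, 0.758, 0.001, 0.001]
ft_force: [0.4, -0.7, 3.4]
grip_width: 0.0098
grip_force: 30.0
```

Request:
jog_arm(motion=[0, -0.4, 0, 0, 0, 0, 1, 0, -0.6, 0, 0, 0, 0, 1, 0, -0.6, 0, 0, 0, 0, 1, 0, -0.6, 0, 0, 0, 0, 1, 0, -0.6, 0, 0, 0, 0, 1, 0, -0.6, 0, 0, 0, 0, 1, 0, -0.6, 0, 0, 0, 0, 1, 0, -0.3, 0, 0, 0, 0, 1, 0, -0.2, 0, 0, 0, 0, 1, 0, 0, 0, 0, 0, 0, 1])

```text
time: 3.88
position: [0.4285, 0.0961, 0.0679]
tool_rot: [0.652, 0.758, -0.0, -0.001]
ft_force: [-1.5, 1.7, 3.2]
grip_width: 0.011
grip_force: 3.0
```

Request:
jog_arm(motion=[0, 0, 0, 0, 0, 0, 1, 0, 0, 0, 0, 0, 0, 1, 0, -0.15, 0, 0, 0, 0, 1, 0, -0.15, 0, 0, 0, 0, 1, 0, -0.1, 0, 0, 0, 0, 1, 0, 0, 0, 0, 0, 0, 1], grip_force=30)

```text
time: 4.62
position: [0.4248, 0.0952, 0.0679]
tool_rot: [0.654, 0.757, 0.008, 0.008]
ft_force: [13.0, 17.9, -9.2]
grip_width: 0.0103
grip_force: 30.0
```

Request:
jog_arm(motion=[0, 0.28, 0, 0, 0, 0, 1, 0, 0, 0, 0, 0, 0, 1, 0, 0, 0, 0, 0, 0, 0.36, 0, 0, 0, 0, 0, 0, 0.36, 0, 0, 0, 0, 0, 0, 0.36])

```text
time: 5.25
position: [0.4248, 0.095, 0.0673]
tool_rot: [0.652, 0.758, -0.0, -0.0]
ft_force: [-0.0, 0.2, -0.4]
grip_width: 0.0263
grip_force: 0.0
```

Request:
jog_arm(motion=[0, 0, -0.8, 0, 0, 0, 0.36, 0, 0, -1, 0, 0, 0, 0.36, 0, 0, -1, 0, 0, 0, 0.36, 0, 0.5, -1, 0, 0, 0, -1, -1, 0.5, -0.5, 0, 0, 1, -1, -1, 0.5, 0, 0, 0, 1, -1, -1, 0, 0, 0, 0, 0, -1, -1, 0, 0, 0, 0, 0, -1, -1, 0, 0, 0, 0, 0, -1, -1, 0, 0, 0, 0, 0, -1, 0, 0, 0, 0, 0, 0, -1])

```text
time: 6.62
position: [0.4952, -0.1394, 0.2393]
tool_rot: [0.705, 0.709, -0.0, 0.0]
ft_force: [0.2, 0.4, -0.6]
grip_width: 0.0864
grip_force: 0.0
```

```bash
python3 - <<'E'
from h import *
o=robot.get_obs(); print(o['time'],o['position'].round(4),o['tool_rot'].round(4),o['grip_width'])
I=robot.camera('wrist'); cv2.imwrite('pics/w2.png',I)
for n in('scene','side'): cv2.imwrite(f'pics/{n}2.png',robot.camera(n))
E
```

```text
6.625 [ 0.4952 -0.1394  0.2393] [ 7.049e-01  7.093e-01 -2.000e-04  3.000e-04] 0.08639842984743568
```

View pics/w2.png

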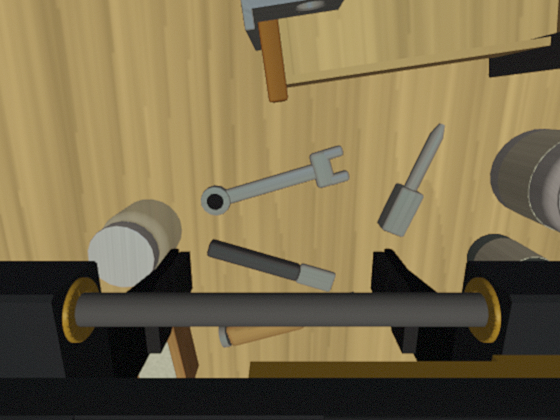

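Wrist view: the spanner runs from its ring (215,200) to its jaws (345,168), and the cold chisel from (212,248) to (332,280). The wood chisel is half hidden at (265,335). The pin runs from its tip (440,127) to its block (393,228), and the drawer's front corner is at (275,100).

```bash
python3 - <<'E'
from h import *
W=cam('wrist'); 
def ax(n,a,b,z,C=W):
    a,b=onz(C,a,z),onz(C,b,z); d=b-a; print(n,a.round(3),b.round(3),'mid',((a+b)/2).round(3),'len',np.linalg.norm(d).round(3),'yaw',np.degrees(np.arctan2(d[1],d[0])).round(1))
ax('span',(203,203),(345,168),.008); ax('span shaft',(230,196),(315,175),.01)
ax('cold',(210,246),(332,280),.018)
ax('pin',(393,228),(441,126),.015); ax('pinblock top',(387,229),(413,188),.026)
print('drawer corner',onz(W,(285,100),.1).round(3),onz(W,(268,100),.1).round(3))
I=cv2.imread('pics/side2.png'); cv2.imwrite('pics/c2.png',cv2.resize(I[100:400,180:460],(640,594*300//260*594//685 if 0 else 594)))
E
```

```text
span [ 0.41  -0.162  0.008] [ 0.56  -0.122  0.008] mid [ 0.485 -0.142  0.008] len 0.155 yaw 14.7
span shaft [ 0.439 -0.153  0.01 ] [ 0.529 -0.13   0.01 ] mid [ 0.484 -0.141  0.01 ] len 0.092 yaw 14.7
cold [ 0.417 -0.207  0.018] [ 0.551 -0.246  0.018] mid [ 0.484 -0.226  0.018] len 0.139 yaw -16.2
pin [ 0.614 -0.185  0.015] [ 0.651 -0.078  0.015] mid [ 0.632 -0.132  0.015] len 0.113 yaw 70.7
pinblock top [ 0.604 -0.183  0.026] [ 0.626 -0.139  0.026] mid [ 0.615 -0.161  0.026] len 0.049 yaw 63.1
drawer corner [ 0.496 -0.056  0.1  ] [ 0.483 -0.056  0.1  ]
```

View pics/side2.png

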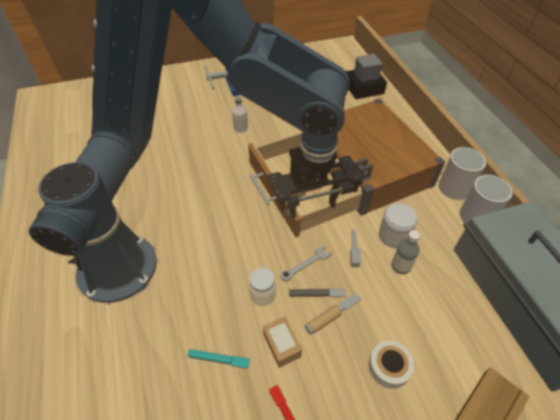

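The side view shows the drawer fully out, three tools at (305,263), (317,293) and (333,313), and no other tools on the bench. I'll turn the tool along the spanner, with the camera towards the robot.

Request:
jog_arm(motion=[0, 0, 0, 0, 0, -1, -1, 0, 0, 0, 0, 0, -1, -1, 0, 0, 0, 0, 0, -1, -1, 0, 0, 0, 0, 0, -1, -1, 0, 0, 0, 0, 0, -1, -1, 0, 0, 0, 0, 0, -1, -1, 0, 0, 0, 0, 0, -1, -1, 0, 0, 0, 0, 0, -1, -1, 0, 0, 0, 0, 0, -1, -1, 0, 0, 0, 0, 0, -1, -1, 0, 0, 0, 0, 0, -1, -1, 0, 0, 0, 0, 0, -1, -1])

```text
time: 8.28
position: [0.4949, -0.1349, 0.2395]
tool_rot: [0.351, 0.936, 0.0, -0.0]
ft_force: [0.5, 0.5, -0.2]
grip_width: 0.0871
grip_force: 0.0
```

Request:
jog_arm(motion=[0, 0, 0, 0, 0, -1, -1, 0, 0, 0, 0, 0, -1, -1, 0, 0, 0, 0, 0, -1, -1, 0, 0, 0, 0, 0, -1, -1, 0, 0, 0, 0, 0, -1, -1, 0, 0, 0, 0, 0, -1, -1, 0, 0, 0, 0, 0, -1, -1, 0, 0, 0, 0, 0, -1, -1, 0, 0, 0, 0, 0, -1, -1, 0, 0, 0, 0, 0, -1, -1, 0, 0, 0, 0, 0, -1, -1, 0, 0, 0, 0, 0, -1, -1])

```text
time: 9.78
position: [0.4948, -0.1349, 0.2395]
tool_rot: [-0.06, 0.998, 0.0, -0.0]
ft_force: [-0.2, 0.1, -1.2]
grip_width: 0.0867
grip_force: 0.0
```

Request:
jog_arm(motion=[0, 0, 0, 0, 0, -1, 0, 0, 0, 0, 0, 0, -1, 0, 0, 0, 0, 0, 0, 0, 0, 0, 0, 0, 0, 0, 0, 0])

```text
time: 10.28
position: [0.4951, -0.1358, 0.2395]
tool_rot: [-0.127, 0.992, 0.0, -0.0]
ft_force: [-0.7, 0.1, -0.5]
grip_width: 0.0546
grip_force: 0.0
```

```bash
python3 - <<'E'
from h import *
o=robot.get_obs(); print(o['time'],o['position'].round(4),o['tool_rot'].round(4),o['q'].round(2))
R=Ro.from_quat(o['tool_rot']).as_matrix(); print(R.round(3).tolist())
cv2.imwrite('pics/w3.png',robot.camera('wrist'))
W2=cam('side')
W=cam('wrist',o); print('spanner proj',proj(W,(.447,-.151,.01)),proj(W,(.485,-.142,.01)))
E
```

```text
10.275 [ 0.4951 -0.1358  0.2395] [-1.272e-01  9.919e-01  1.000e-04 -1.000e-04] [-0.49  0.37  1.7   0.    1.07 -2.31]
[[-0.968, -0.252, -0.0], [-0.252, 0.968, 0.0], [0.0, 0.0, -1.0]]
spanner proj [278.2357334  131.81103704] [277.46851127 170.17378873]
```

View pics/w3.png

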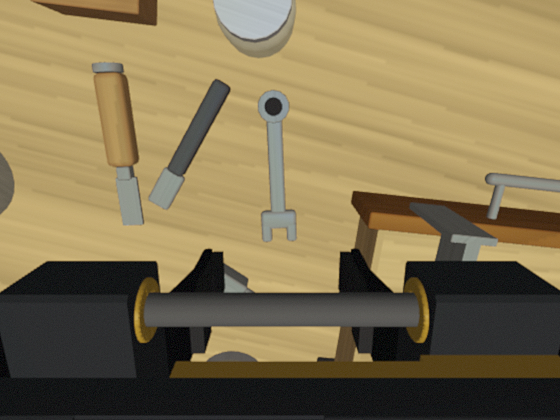

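The whole tool group is visible: spanner (274,106)–(279,240), cold chisel (222,86)–(163,200), wood chisel (107,68)–(130,222), and the jar's foot at (258,52). The drawer's front corner is at (355,200).

```bash
python3 - <<'E'
from h import *
o=robot.get_obs(); W=cam('wrist',o); R=Ro.from_quat(o['tool_rot']).as_matrix()
def ax(n,a,b,z):
    a,b=onz(W,a,z),onz(W,b,z); d=b-a; print(n,a.round(4),b.round(4),'mid',((a+b)/2).round(4),np.linalg.norm(d).round(3),'yaw',np.degrees(np.arctan2(d[1],d[0])).round(1))
ax('span',(274,106),(279,225),.01); ax('cold',(220,85),(165,202),.018); ax('wood',(107,66),(132,222),.015)
p=onz(W,(275,143),.01); print(p,'tool shift units',(R.T@(p-o['position'])/.04).round(3))
print('jar near edge',onz(W,(258,55),0.0), 'lid centre',onz(W,(255,6),.085))
print('drawer corner',onz(W,(354,193),.098),onz(W,(354,193),.09))
E
```

```text
span [ 0.4239 -0.1616  0.01  ] [ 0.5426 -0.1257  0.01  ] mid [ 0.4833 -0.1436  0.01  ] 0.124 yaw 16.8
cold [ 0.4181 -0.2161  0.018 ] [ 0.5456 -0.2475  0.018 ] mid [ 0.4819 -0.2318  0.018 ] 0.131 yaw -13.8
wood [ 0.4284 -0.324   0.015 ] [ 0.5773 -0.2786  0.015 ] mid [ 0.5029 -0.3013  0.015 ] 0.156 yaw 17.0
[ 0.45869119 -0.15164184  0.01      ] tool shift units [ 0.979 -0.15   5.739]
jar near edge [ 0.38130045 -0.188807    0.        ] lid centre [ 0.35772503 -0.19152761  0.085     ]
drawer corner [ 0.47261956 -0.0804051   0.098     ] [ 0.47403686 -0.07836215  0.09      ]
```

Request:
jog_arm(motion=[0.7, -0.08, 0, 0, 0, 0, 0, 0.69, -0.08, 0, 0, 0, 0, 0, 0, 0, 1, 0, 0, -1, 0, 0, 0, 1, 0, 0, 0, 0, 0, 0, 0.8, 0, 0, 0, 0, 0, 0, 0, 0, 0, 0, 0])

```text
time: 11.08
position: [0.4416, -0.1559, 0.1259]
tool_rot: [-0.161, 0.987, 0.002, -0.002]
ft_force: [-0.0, 0.3, 0.1]
grip_width: 0.0435
grip_force: 0.0
```

```bash
python3 - <<'E'
from h import *
o=robot.get_obs(); print(o['time'],o['position'].round(4))
cv2.imwrite('pics/w4.png',robot.camera('wrist'))
W=cam('wrist',o); p=o['position']; print(proj(W,(p[0],p[1],.01)))
E
```

```text
11.075 [ 0.4416 -0.1559  0.1259]
[280.00682851 211.35658864]
```

View pics/w4.png

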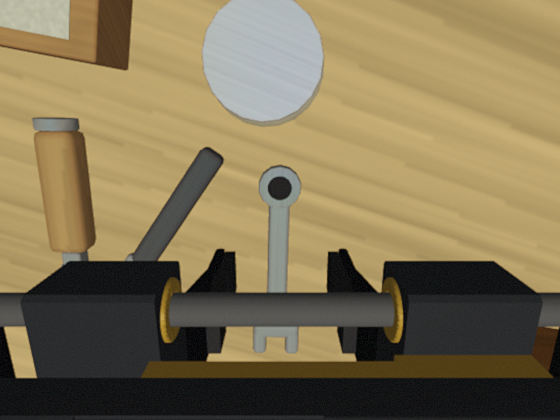

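The spanner lies centred between the fingers at column 279, with its ring at (280,187).

Request:
jog_arm(motion=[-0.12, 0, 0.8, 0, 0, 0, 0, 0, 0, 0.8, 0, 0, 0, 0, 0, 0, 0.6, 0, 0, 0, 0, 0, 0, 0.4, 0, 0, 0, 0, 0, 0, 0.2, 0, 0, 0, 0, 0, 0, 0, 0, 0, 0, 0, 0, 0, 0, 0, 0, 0, 1, 0, 0, 0, 0, 0, 0, 1, 0, 0, 0, 0, 0, 0, 1, 0, 0, 0, 0, 0, 0, 1], grip_force=45)

```text
time: 12.38
position: [0.4478, -0.1555, 0.0158]
tool_rot: [-0.162, 0.987, -0.0, 0.0]
ft_force: [-0.3, -0.2, 2.0]
grip_width: 0.0154
grip_force: 44.9
```

Request:
jog_arm(motion=[0, 0, -0.5, 0, 0, 0, 1, 0, 0, -0.8, 0, 0, 0, 1, 0, 0, -1, 0, 0, 0, 1, 0, 0, -1, 0, 0, 0, 1, 0, 0, -1, 0, 0, 0.8, 1, 0, 0, -0.5, 0, 0, 0.8, 1, 0, 0, 0, 0, 0, 0.95, 1, 0, 0, 0, 0, 0, 0, 1])

```text
time: 13.38
position: [0.4469, -0.1549, 0.2075]
tool_rot: [-0.074, 0.997, 0.0, -0.0]
ft_force: [0.8, 0.3, -1.9]
grip_width: 0.0148
grip_force: 45.0
```

Request:
jog_arm(motion=[-0.3, 0.8, 0, 0, 0, 0, 1, -0.4, 0.8, 0, 0, 0, 0, 1, -0.4, 0.8, 0, 0, 0, 0, 1, -0.4, 0.8, 0, 0, 0, 0, 1, -0.4, 0.8, 0, 0, 0, 0, 1, -0.4, 0.8, 0, 0, 0, 0, 1, -0.4, 0.8, 0, 0, 0, 0, 1, -0.4, 0.8, 0, 0, 0, 0, 1, -0.23, 0.8, 0, 0, 0, 0, 1, 0, 0.4, 0, 0, 0, 0, 1, 0, 0, 0, 0, 0, 0, 1, 0, 0, 0, 0, 0, 0, 1])

```text
time: 14.88
position: [0.5345, 0.1639, 0.2073]
tool_rot: [-0.073, 0.997, -0.0, -0.001]
ft_force: [0.1, -1.3, -2.0]
grip_width: 0.0148
grip_force: 45.0
```

```bash
python3 - <<'E'
from h import *
o=robot.get_obs(); print(o['time'],o['position'].round(4),o['tool_rot'].round(4),o['grip_width'],o['grip_force'])
cv2.imwrite('pics/w5.png',robot.camera('wrist'))
E
```

```text
14.875 [0.5345 0.1639 0.2073] [-7.310e-02  9.973e-01 -3.000e-04 -5.000e-04] 0.014791417264398957 44.974259063601494
```

View pics/w5.png

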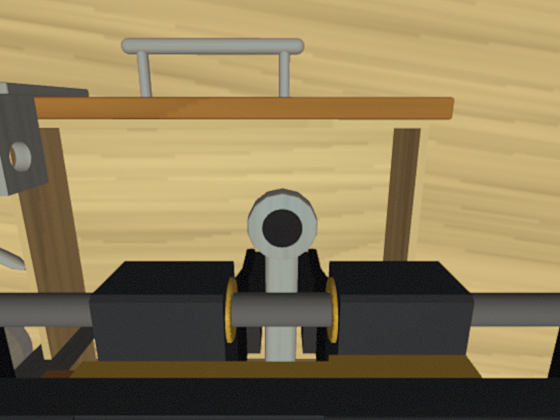

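The ring of the held spanner is at (282,228), over the drawer. The handle spans (125–303,46) and the right wall is at (400,200). The lateral offset is about +54 mm, so I'll trim 12 mm before lowering.

Request:
jog_arm(motion=[0, -0.3, 0.6, 0, 0, 0, 1, 0, 0, 0.9, 0, 0, 0, 1, 0, 0, 0.9, 0, 0, 0, 1, 0, 0, 0.7, 0, 0, 0, 1, 0, 0, 0.5, 0, 0, 0, 1, 0, 0, 0.33, 0, 0, 0, 1, 0, 0, 0, 0, 0, 0, 1, 0, 0, 0, 0, 0, 0, 0.3, 0, 0, 0, 0, 0, 0, 0.3, 0, 0, -0.5, 0, 0, 0, 0.3, 0, 0, -1, 0, 0, 0, 0.3, 0, 0, -1, 0, 0, 0, 0.3])

```text
time: 16.42
position: [0.5369, 0.1531, 0.1522]
tool_rot: [-0.073, 0.997, 0.0, 0.001]
ft_force: [0.6, 0.7, 0.6]
grip_width: 0.0304
grip_force: 0.0
```

Request:
jog_arm(motion=[0, 0, -0.8, 0, 0, 0, 0, 0, -0.5, -0.6, 0, 0, 0, 0, 0.2, -0.8, 0, 0, 0, 0, 0, 0.3, -0.9, 0, 0, 0, 0, 0, 0.3, -0.9, 0, 0, 0, 0, 0, 0.3, -0.9, 0, 0, 0, 0, 0, 0.3, -0.9, 0, 0, 0, 0, 0, 0.3, -0.9, 0, 0, 0, 0, 0, 0.3, -0.9, 0, 0, 0, 0, 0, 0.3, -0.9, 0, 0, 0, 0, 0, 0.3, -0.9, 0, 0, 0, 0, 0, 0.17, -0.8, 0, 0, 0, 0, 0])

```text
time: 17.92
position: [0.4812, -0.2326, 0.2074]
tool_rot: [-0.073, 0.997, -0.001, 0.001]
ft_force: [0.6, 0.5, 0.6]
grip_width: 0.0437
grip_force: 0.0
```

Request:
jog_arm(motion=[0, 0, 0, 0, 0, 1, 0, 0, 0, 0, 0, 0, 1, 0, 0, 0, 0, 0, 0, 1, 0, 0, 0, 0.5, 0, 0, 1, 0, 0, 0, 1, 0, 0, 1, 0, 0, 0, 0.5, 0, 0, 0.7, 0, 0, 0, 0, 0, 0, 0, 0])

```text
time: 18.8
position: [0.4807, -0.2307, 0.1258]
tool_rot: [0.125, 0.992, 0.001, -0.001]
ft_force: [0.7, 0.2, -0.0]
grip_width: 0.0434
grip_force: 0.0
```

```bash
python3 - <<'E'
from h import *
o=robot.get_obs(); print(o['time'],o['position'].round(4),np.degrees(2*np.arctan2(o['tool_rot'][1],o['tool_rot'][0])),o['grip_width'],o['q'].round(2))
cv2.imwrite('pics/w6.png',robot.camera('wrist'))
W=cam('wrist',o); p=o['position']; print(proj(W,(p[0],p[1],.018)))
E
```

```text
18.8 [ 0.4807 -0.2307  0.1258] 165.63945722258129 0.04336391276665482 [-0.66  0.56  1.76 -0.    0.82 -1.98]
[281.10564575 214.28305749]
```

View pics/w6.png

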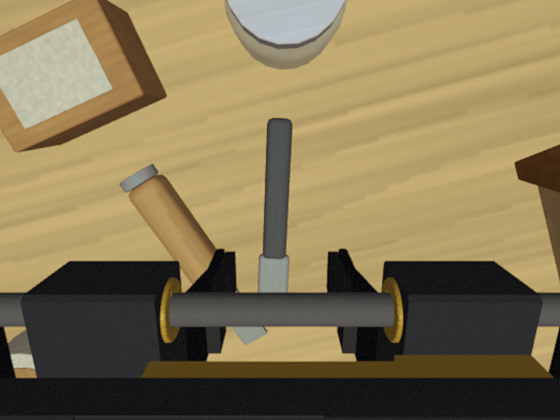

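The cold chisel runs from (280,120) down to about (272,300), centred 5 px left of the TCP column. The wood chisel now lies nearby, from (140,178) to (250,335), so it has been knocked. The left finger clears it by about 10 mm.

Request:
jog_arm(motion=[0, -0.085, 0.5, 0, 0, 0.6, 0.15, 0, 0, 0.8, 0, 0, 0, 0.15, 0, 0, 0.8, 0, 0, 0, 0.15, 0, 0, 0.45, 0, 0, 0, 0.15, 0, 0, 0.26, 0, 0, 0, 0.15, 0, 0, 0, 0, 0, 0, 0.15, 0, 0, 0, 0, 0, 0, 1, 0, 0, 0, 0, 0, 0, 1, 0, 0, 0, 0, 0, 0, 1, 0, 0, 0, 0, 0, 0, 1], grip_force=45)

```text
time: 20.1
position: [0.4809, -0.2348, 0.0146]
tool_rot: [0.146, 0.989, -0.0, 0.001]
ft_force: [-0.4, -0.0, 4.2]
grip_width: 0.0175
grip_force: 45.0
```

Request:
jog_arm(motion=[0, 0, -0.5, 0, 0, 0, 1, 0, 0, -0.9, 0, 0, 0, 1, 0, 0, -1, 0, 0, 0, 1, 0, 0, -1, 0, 0, -1, 1, 0, 0, -1, 0, 0, -1, 1, 0, 0, -0.5, 0, 0, -1, 1, 0, 0, 0, 0, 0, -1, 1, 0, 0, 0, 0, 0, -1, 1, 0, 0, 0, 0, 0, -1, 1, 0, 0, 0, 0, 0, -0.25, 1, 0, 0, 0, 0, 0, 0, 1])

```text
time: 21.48
position: [0.4803, -0.2343, 0.2096]
tool_rot: [-0.071, 0.997, 0.0, -0.0]
ft_force: [0.2, -0.5, -2.0]
grip_width: 0.0178
grip_force: 45.0
```

Request:
jog_arm(motion=[-0.4, 0.8, 0, 0, 0, 0, 1, -0.4, 0.8, 0, 0, 0, 0, 1, -0.4, 0.8, 0, 0, 0, 0, 1, -0.4, 0.8, 0, 0, 0, 0, 1, -0.4, 0.8, 0, 0, 0, 0, 1, -0.4, 0.8, 0, 0, 0, 0, 1, -0.4, 0.8, 0, 0, 0, 0, 1, -0.4, 0.8, 0, 0, 0, 0, 1, -0.49, 0.8, 0, 0, 0, 0, 1, 0, 0, 0, 0, 0, 0, 1, 0, 0, 0, 0, 0, 0, 1])

```text
time: 22.85
position: [0.5851, 0.0714, 0.2096]
tool_rot: [-0.072, 0.997, -0.0, -0.001]
ft_force: [0.7, 0.8, -1.5]
grip_width: 0.0174
grip_force: 45.0
```

```bash
python3 - <<'E'
from h import *
o=robot.get_obs(); print(o['time'],o['position'].round(4),np.degrees(2*np.arctan2(o['tool_rot'][1],o['tool_rot'][0])),o['grip_width'],o['grip_force'])
I=robot.camera('wrist'); cv2.imwrite('pics/w7.png',I)
E
```

```text
22.85 [0.5851 0.0714 0.2096] 188.20968263098533 0.017449281169105463 44.998072385787964
```

View pics/w7.png

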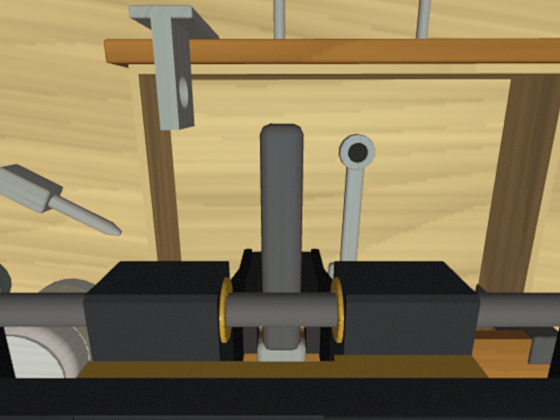

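The spanner lies in the drawer at (352,200), with its ring at (357,152). The held cold chisel is at column 281, between the left wall and the spanner. The pin at (60,200) is undisturbed.

Request:
jog_arm(motion=[0, 0.05, 0.6, 0, 0, 0, 1, 0, 0, 0.9, 0, 0, 0, 1, 0, 0, 0.9, 0, 0, 0, 1, 0, 0, 0.7, 0, 0, 0, 1, 0, 0, 0.5, 0, 0, 0, 1, 0, 0, 0.37, 0, 0, 0, 1, 0, 0, 0, 0, 0, 0, 1, 0, 0, 0, 0, 0, 0, 0.3, 0, 0, 0, 0, 0, 0, 0.3, 0, 0, -0.5, 0, 0, 0, 0.3, 0, 0, -1, 0, 0, 0, 0.3, 0, 0, -1, 0, 0, 0, 0.3])

```text
time: 24.4
position: [0.5854, 0.0736, 0.153]
tool_rot: [-0.072, 0.997, -0.0, 0.001]
ft_force: [0.5, 0.1, 0.0]
grip_width: 0.0299
grip_force: 0.0
```

Request:
jog_arm(motion=[0.3, -0.3, -0.9, 0, 0, 0, 0, 0.3, -0.8, -0.6, 0, 0, 0, 0, 0.3, -0.9, 0, 0, 0, 0, 0, 0.3, -0.9, 0, 0, 0, 0, 0, 0.3, -0.9, 0, 0, 0, 0, 0, 0.3, -0.9, 0, 0, 0, 0, 0, 0.3, -0.9, 0, 0, 0, 0, 0, 0.3, -0.9, 0, 0, 0, 0, 0, 0, -0.6, 0, 0, 0, 0, 0, 0, 0, 0, 0, 0, 0, 0, 0, 0, 0, 0, 0, 0, 0])

```text
time: 25.78
position: [0.5308, -0.2201, 0.2111]
tool_rot: [-0.072, 0.997, 0.001, -0.0]
ft_force: [0.6, -0.2, -0.0]
grip_width: 0.0434
grip_force: 0.0
```

```bash
python3 - <<'E'
from h import *
o=robot.get_obs(); print(o['time'],o['position'].round(4),np.degrees(2*np.arctan2(o['tool_rot'][1],o['tool_rot'][0])),o['grip_width'])
I=robot.camera('wrist'); cv2.imwrite('pics/w8.png',I)
cv2.imwrite('pics/side8.png',robot.camera('side'));cv2.imwrite('pics/scene8.png',robot.camera('scene'))
W=cam('wrist',o); m=cv2.inRange(cv2.cvtColor(I,cv2.COLOR_BGR2HSV),(8,120,90),(18,255,230))
n,l,st,c=cv2.connectedComponentsWithStats(m)
for i in range(1,n):
  if st[i,4]>300: print(st[i],c[i].round(0),cv2.minAreaRect(np.argwhere(l==i)[:,::-1].astype(np.float32)),onz(W,c[i],.02).round(3))
E
```

```text
25.775 [ 0.5308 -0.2201  0.2111] 188.23273935306707 0.04337183033754565
[ 167   63   50  104 1062] [194. 113.] ((191.9348907470703, 114.51325225830078), (103.79025268554688, 33.151756286621094), 78.50343322753906) [ 0.473 -0.307  0.02 ]
[   0  168   52   76 1311] [ 28. 208.] ((25.5, 205.5), (75.0, 51.0), 90.0) [ 0.584 -0.457  0.02 ]
[ 501  181   59   20 1105] [530. 190.] ((530.0, 190.49998474121094), (57.99999237060547, 18.999996185302734), 0.0) [0.498 0.014 0.02 ]
```

View pics/w8.png

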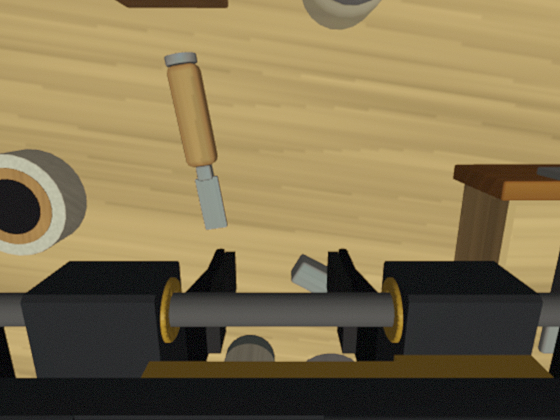

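The wood chisel runs from its butt (181,57) to its edge (215,228). The pin block is at (313,275).

```bash
python3 - <<'E'
from h import *
o=robot.get_obs(); W=cam('wrist',o)
a,b=onz(W,(185,75),.02),onz(W,(203,160),.02); d=b-a; print(a,b,np.degrees(np.arctan2(d[1],d[0])))
p=onz(W,(199,140),.02); R=Ro.from_quat(o['tool_rot']).as_matrix(); print(p,R.T@(p-o['position'])/.04)
E
```

```text
[ 0.44235015 -0.31695694  0.02      ] [ 0.51401067 -0.29505466  0.02      ] 16.995219448424628
[ 0.49630821 -0.3002433   0.02      ] [ 1.14164668 -1.86931311  4.77712557]
```

Request:
jog_arm(motion=[0.5, -0.9, 0, 0, 0, 0, -0.15, 0.64, -0.97, 0.3, 0, 0, 0, -0.15, 0, 0, 0.8, 0, 0, -1, -0.15, 0, 0, 0.8, 0, 0, -1, -0.15, 0, 0, 0.1, 0, 0, -0.2, -0.15, 0, 0, 0, 0, 0, 0, -0.15, 0, 0, 0, 0, 0, 0, -0.15])

```text
time: 26.8
position: [0.4973, -0.302, 0.1326]
tool_rot: [-0.148, 0.989, -0.001, 0.001]
ft_force: [-0.8, -0.2, -0.5]
grip_width: 0.0501
grip_force: 0.0
```

```bash
python3 - <<'E'
from h import *
o=robot.get_obs(); print(o['time'],o['position'].round(4),np.degrees(2*np.arctan2(o['tool_rot'][1],o['tool_rot'][0])),o['grip_width'],o['q'].round(2))
W=cam('wrist',o); I=robot.camera('wrist'); cv2.imwrite('pics/w9.png',I)
p=o['position']; print(proj(W,(p[0],p[1],.018)))
h=cv2.cvtColor(I,cv2.COLOR_BGR2HSV)
for v in range(80,250,20):
  r=h[v,180:400]; x=np.where((r[:,1]>135))[0]+180; print(v,len(x),x.min() if len(x) else 0,x.max() if len(x) else 0, r[100], r[::40].tolist())
E
```

```text
26.8 [ 0.4973 -0.302   0.1326] 197.01302687368386 0.05013315503499291 [-0.74  0.6   1.64  0.    0.9  -2.61]
[281.07787619 211.11850545]
80 0 0 0 [ 21 105 184] [[21, 110, 183], [21, 110, 181], [22, 105, 189], [21, 107, 183], [21, 108, 185], [21, 108, 185]]
100 0 0 0 [ 21 108 180] [[21, 107, 181], [21, 109, 177], [22, 109, 188], [22, 108, 187], [21, 105, 184], [21, 109, 177]]
120 0 0 0 [ 16 110 114] [[21, 108, 179], [21, 107, 193], [21, 106, 186], [21, 109, 175], [20, 107, 178], [21, 108, 184]]
140 6 261 298 [ 20 125 172] [[21, 108, 177], [21, 107, 179], [20, 112, 169], [21, 115, 164], [21, 107, 178], [21, 106, 185]]
160 8 262 298 [ 20 121 171] [[22, 108, 185], [21, 110, 183], [20, 113, 170], [21, 110, 172], [21, 108, 186], [21, 108, 182]]
180 7 262 298 [ 20 127 173] [[21, 113, 170], [21, 109, 182], [21, 113, 172], [21, 107, 184], [21, 107, 190], [21, 108, 174]]
200 4 262 297 [ 19 124 175] [[21, 107, 178], [21, 109, 183], [21, 109, 166], [21, 109, 180], [21, 106, 186], [21, 108, 182]]
220 6 262 297 [ 20 127 175] [[21, 108, 179], [21, 107, 179], [21, 105, 183], [20, 108, 180], [20, 109, 173], [21, 106, 180]]
240 0 0 0 [ 16  84 131] [[21, 111, 168], [21, 108, 177], [21, 110, 171], [21, 109, 178], [21, 106, 182], [20, 107, 178]]
```

The handle edges are at columns 262 and 298, so it is centred on TCP column 281 and aligned. Gripping now.

Request:
jog_arm(motion=[0, 0, 0.6, 0, 0, 0, -0.15, 0, 0, 0.8, 0, 0, 0, -0.15, 0, 0, 0.8, 0, 0, 0, -0.15, 0, 0, 0.45, 0, 0, 0, -0.15, 0, 0, 0.28, 0, 0, 0, -0.15, 0, 0, 0, 0, 0, 0, -0.15, 0, 0, 0, 0, 0, 0, 1, 0, 0, 0, 0, 0, 0, 1, 0, 0, 0, 0, 0, 0, 1, 0, 0, 0, 0, 0, 0, 1], grip_force=45)

```text
time: 28.1
position: [0.4968, -0.3023, 0.0147]
tool_rot: [-0.148, 0.989, -0.001, 0.001]
ft_force: [0.6, -1.4, 3.0]
grip_width: 0.0274
grip_force: 45.0
```

Request:
jog_arm(motion=[0, 0, -0.5, 0, 0, 0, 1, 0, 0, -0.9, 0, 0, 0, 1, 0, 0, -1, 0, 0, 0, 1, 0, 0, -1, 0, 0, 1, 1, 0, 0, -1, 0, 0, 1, 1, 0, 0, -0.5, 0, 0, 0.15, 1, -0.3, 0.7, 0, 0, 0, 0, 1, -0.3, 0.9, 0, 0, 0, 0, 1, -0.3, 0.9, 0, 0, 0, 0, 1, -0.3, 0.9, 0, 0, 0, 0, 1, -0.3, 0.9, 0, 0, 0, 0, 1, -0.3, 0.9, 0, 0, 0, 0, 1])

```text
time: 29.6
position: [0.5367, -0.084, 0.2096]
tool_rot: [-0.073, 0.997, 0.0, -0.001]
ft_force: [-0.3, 0.9, -1.0]
grip_width: 0.0278
grip_force: 45.0
```

Request:
jog_arm(motion=[-0.3, 0.9, 0, 0, 0, 0, 1, -0.3, 0.9, 0, 0, 0, 0, 1, -0.3, 0.9, 0, 0, 0, 0, 1, -0.3, 0.9, 0, 0, 0, 0, 1, -0.3, 0.9, 0, 0, 0, 0, 1, -0.25, 0.9, 0, 0, 0, 0, 1, 0, 0.9, 0, 0, 0, 0, 1, 0, 0.44, 0, 0, 0, 0, 1, 0, 0, 0, 0, 0, 0, 1, 0, 0, 0, 0, 0, 0, 1])

```text
time: 30.85
position: [0.5671, 0.1904, 0.2098]
tool_rot: [-0.073, 0.997, -0.0, -0.0]
ft_force: [-0.5, 0.4, -1.1]
grip_width: 0.0276
grip_force: 45.0
```

```bash
python3 - <<'E'
from h import *
o=robot.get_obs(); print(o['time'],o['position'].round(4),np.degrees(2*np.arctan2(o['tool_rot'][1],o['tool_rot'][0])),o['grip_width'],o['grip_force'])
W=cam('wrist',o); I=robot.camera('wrist'); cv2.imwrite('pics/w10.png',I)
h=cv2.cvtColor(I,cv2.COLOR_BGR2HSV)
# handle bar: low-saturation bright pixels in the top rows
m=(h[...,1]<60)&(h[...,2]>90)
for v in range(0,110,12):
  x=np.where(m[v])[0]; print(v,len(x),x.min() if len(x) else 0,x.max() if len(x) else 0)
for v in (140,170,200,230): x=np.where(m[v])[0]; print(v,x.tolist()[:1],x.tolist()[-1:],np.split(x,np.where(np.diff(x)>3)[0]+1)[0:6] and [(int(s[0]),int(s[-1])) for s in np.split(x,np.where(np.diff(x)>3)[0]+1) if len(s)])
E
```

```text
30.85 [0.5671 0.1904 0.2098] 188.364687447101 0.027600183373572573 44.9730384349823
0 22 102 258
12 22 103 258
24 21 105 258
36 22 49 258
48 0 0 0
60 0 0 0
72 0 0 0
84 0 0 0
96 0 0 0
108 3 557 559
140 [209] [234] [(209, 234)]
170 [143] [231] [(143, 143), (215, 231)]
200 [146] [231] [(146, 146), (151, 153), (215, 231)]
230 [144] [232] [(144, 144), (162, 166), (216, 232)]
```

Request:
jog_arm(motion=[0, 0, 0.6, 0, 0, 0, 1, 0, 0, 0.9, 0, 0, 0, 1, 0, 0, 0.9, 0, 0, 0, 1, 0, 0, 0.7, 0, 0, 0, 1, 0, 0, 0.5, 0, 0, 0, 1, 0, 0, 0.33, 0, 0, 0, 1, 0, 0, 0, 0, 0, 0, 1, 0, 0, 0, 0, 0, 0, 0.1, 0, 0, 0, 0, 0, 0, 0.1, 0, 0, -0.5, 0, 0, 0, 0.1, 0, 0, -1, 0, 0, 0, 0.1, 0, 0, -1, 0, 0, 0, 0.1])

```text
time: 32.4
position: [0.5671, 0.1916, 0.1545]
tool_rot: [-0.073, 0.997, 0.0, 0.0]
ft_force: [0.1, 0.1, 0.3]
grip_width: 0.0391
grip_force: 0.0
```

Request:
jog_arm(motion=[0.8, 0, -1, 0, 0, 0, 0.1, 1, 0, -0.8, 0, 0, 0, 0.1, 0, 0, 0, 0, 0, 0, 0.1, 0, 0, 0, 0, 0, 0, 0.1])

```text
time: 32.9
position: [0.4965, 0.1811, 0.2255]
tool_rot: [-0.073, 0.997, 0.0, 0.001]
ft_force: [-0.3, -0.5, -0.2]
grip_width: 0.039
grip_force: 0.0
```

```bash
python3 - <<'E'
from h import *
o=robot.get_obs(); print(o['time'],o['position'].round(4),np.degrees(2*np.arctan2(o['tool_rot'][1],o['tool_rot'][0])),o['grip_width'])
cv2.imwrite('pics/w11.png',robot.camera('wrist'))
s=robot.camera('side');c=robot.camera('scene');cv2.imwrite('pics/side11.png',s);cv2.imwrite('pics/scene11.png',c)
a=cv2.resize(s[100:300,230:430],(400,400),interpolation=cv2.INTER_CUBIC); b=cv2.resize(cv2.imread('pics/w11.png')[:300],(400,214)); d=cv2.resize(c[200:293,200:400],(400,186))
cv2.imwrite('pics/combo.png',np.hstack([a,np.vstack([b,d])]))
E
```

```text
32.9 [0.4965 0.1811 0.2255] 188.41079204269158 0.038960891273126144
```

View pics/combo.png

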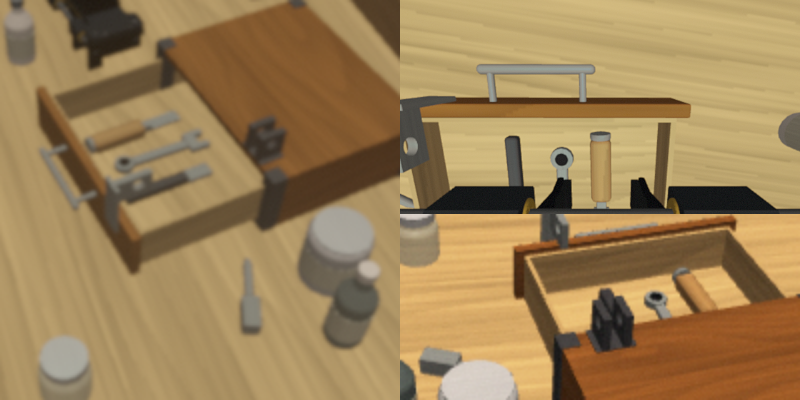

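The side crop shows all three tools inside the drawer: wood chisel, spanner and cold chisel at (130,130), (160,150) and (170,185). The handle bar is at (478–595,70) in the wrist crop. The pin still lies outside at (250,295).

```bash
python3 - <<'E'
from h import *
o=robot.get_obs(); W=cam('wrist',o); R=Ro.from_quat(o['tool_rot']).as_matrix()
a,b=onz(W,(109,98),.0775),onz(W,(273,98),.0775); m=(a+b)/2; print(a,b,m,np.linalg.norm(a-b)); print((R.T@(m-o['position'])/.04).round(3))
E
```

```text
[0.43486771 0.03814158 0.0775    ] [0.41644777 0.1630233  0.0775    ] [0.42565774 0.10058244 0.0775    ] 0.12623287145658044
[ 2.04  -1.729  3.663]
```

Request:
jog_arm(motion=[0.9, -0.3, 0, 0, 0, 0, 1, 0.9, -0.3, 0, 0, 0, 0, 1, 0.9, -0.38, 0, 0, 0, 0, 1, 0.24, 0, 0, 0, 0, 0, 1, 0, 0, 0.9, 0, 0, 0, 1, 0, 0, 0.9, 0, 0, 0, 1, 0, 0, 0.9, 0, 0, 0, 1, 0, 0, 0.8, 0, 0, 0, 1, 0, 0, 0.44, 0, 0, 0, 1, 0, 0, 0, 0, 0, 0, 1])

```text
time: 34.3
position: [0.3858, 0.1252, 0.0655]
tool_rot: [-0.073, 0.997, 0.0, -0.001]
ft_force: [0.6, 0.6, 0.2]
grip_width: 0.0004
grip_force: 0.0
```

Request:
jog_arm(motion=[-0.4, 0, 0, 0, 0, 0, 1, -0.4, 0, 0, 0, 0, 0, 1, -0.5, 0, 0, 0, 0, 0, 1, -0.5, 0, 0, 0, 0, 0, 1, -0.5, 0, 0, 0, 0, 0, 1, -0.5, 0, 0, 0, 0, 0, 1, -0.5, 0, 0, 0, 0, 0, 1, -0.5, 0, 0, 0, 0, 0, 1, -0.5, 0, 0, 0, 0, 0, 1, -0.5, 0, 0, 0, 0, 0, 1, -0.3, 0, 0, 0, 0, 0, 1, 0, 0, 0, 0, 0, 0, 1])

```text
time: 35.8
position: [0.5884, 0.1551, 0.0677]
tool_rot: [-0.073, 0.997, 0.0, 0.001]
ft_force: [0.9, -1.1, -0.5]
grip_width: 0.0009
grip_force: 0.0
```

Request:
jog_arm(motion=[-0.2, 0, 0, 0, 0, 0, 1, -0.2, 0, 0, 0, 0, 0, 1, -0.2, 0, 0, 0, 0, 0, 1, 0, 0, 0, 0, 0, 0, 1])

```text
time: 36.3
position: [0.6074, 0.1581, 0.0669]
tool_rot: [-0.073, 0.997, -0.0, -0.004]
ft_force: [-6.9, -1.4, 5.5]
grip_width: 0.0006
grip_force: 3.6
```

Request:
jog_arm(motion=[-0.15, 0, 0, 0, 0, 0, 1, -0.15, 0, 0, 0, 0, 0, 1, 0, 0, 0, 0, 0, 0, 1, 0, 0, 0, 0, 0, 0, 1])

```text
time: 36.8
position: [0.6078, 0.1581, 0.0668]
tool_rot: [-0.074, 0.997, -0.001, -0.017]
ft_force: [-24.8, -5.9, 22.1]
grip_width: 0.0006
grip_force: 13.5
```

```bash
python3 - <<'E'
from h import *
o=robot.get_obs(); print(o['position'].round(4),o['ft_force'].round(1))
for n in('scene','side'): cv2.imwrite(f'pics/{n}12.png',robot.camera(n))
E
```

```text
[0.6078 0.1581 0.0668] [-24.8  -5.9  22.1]
```

Request:
jog_arm(motion=[0.4, 0, 0, 0, 0, 0, 1, 0.5, 0, 0, 0, 0, 0, 1, 0, 0, -0.8, 0, 0, 0, 1, 0, 0, -1, 0, 0, 0, 1, 0, 0, -1, 0, 0, 0, 0, 0, 0, -1, 0, 0, 0, 0, 0, -0.8, 0, 0, 0, 0, 0, 0, -0.9, 0, 0, 0, 0, 0, 0, -0.9, 0, 0, 0, 0, 0, 0, -0.9, 0, 0, 0, 0, 0, 0, -0.9, 0, 0, 0, 0, 0, 0, -0.9, 0, 0, 0, 0, 0])

```text
time: 38.4
position: [0.6189, -0.0564, 0.2194]
tool_rot: [-0.073, 0.997, -0.0, 0.001]
ft_force: [0.2, -0.8, 0.2]
grip_width: 0.0432
grip_force: 0.0
```

Request:
jog_arm(motion=[0.3, -0.9, 0, 0, 0, 1, 0, 0, -0.9, 0, 0, 0, 1, 0, 0, -0.4, 0, 0, 0, 1, 0, 0, 0, 0, 0, 0, 1, 0, 0, 0, 0, 0, 0, 1, 0, 0, 0, 0, 0, 0, 1, 0, 0, 0, 0, 0, 0, 1, 0, 0, 0, 0, 0, 0, 1, 0, 0, 0, 0, 0, 0, 1, 0, 0, 0, 0, 0, 0, 1, 0, 0, 0, 0, 0, 0, 1, 0, 0, 0, 0, 0, 0, 1, 0])

```text
time: 39.9
position: [0.6149, -0.1446, 0.2193]
tool_rot: [0.34, 0.94, -0.0, 0.001]
ft_force: [0.4, 0.9, -0.3]
grip_width: 0.0433
grip_force: 0.0
```

Request:
jog_arm(motion=[0, 0, 0, 0, 0, 1, 0, 0, 0, 0, 0, 0, 1, 0, 0, 0, 0, 0, 0, 1, 0, 0, 0, 0, 0, 0, 1, 0, 0, 0, 0, 0, 0, 1, 0, 0, 0, 0, 0, 0, 1, 0, 0, 0, 0, 0, 0, 1, 0, 0, 0, 0, 0, 0, 1, 0, 0, 0, 0, 0, 0, 1, 0, 0, 0, 0, 0, 0, 1, 0, 0, 0, 0, 0, 0, 0, 0])

```text
time: 41.28
position: [0.6148, -0.1445, 0.2193]
tool_rot: [0.64, 0.769, 0.0, 0.001]
ft_force: [0.8, -0.3, -0.5]
grip_width: 0.0434
grip_force: 0.0
```

```bash
python3 - <<'E'
from h import *
o=robot.get_obs(); print(o['time'],o['position'].round(4),np.degrees(2*np.arctan2(o['tool_rot'][1],o['tool_rot'][0])),o['grip_width'],o['q'].round(2))
W=cam('wrist',o); I=robot.camera('wrist'); cv2.imwrite('pics/w13.png',I)
h=cv2.cvtColor(I,cv2.COLOR_BGR2HSV)
m=((h[...,1]<70)&(h[...,2]>60)).astype(np.uint8)*255; m[255:]=0
n,l,st,c=cv2.connectedComponentsWithStats(m)
for i in range(1,n):
  if st[i,4]>250: print(st[i],c[i].round(0),[np.round(x,1) for x in cv2.minAreaRect(np.argwhere(l==i)[:,::-1].astype(np.float32))],onz(W,c[i],.013).round(3))
for X in((.604,-.183,.026),(.626,-.139,.026),(.651,-.078,.013)): print(proj(W,X).round(0))
E
```

```text
41.275 [ 0.6148 -0.1445  0.2193] 100.44359854397084 0.04338278148441455 [-0.41  0.55  1.43 -0.    1.16 -0.59]
[452   6  64  15 758] [483.  13.] [array([483.4,  12.8]), array([62.9, 12.7]), np.float64(2.4)] [0.76  0.038 0.013]
[ 438   40   43   43 1534] [459.  61.] [array([458.9,  61.1]), array([37.8, 44. ]), np.float64(8.1)] [ 0.751 -0.004  0.013]
[ 260  127   77  111 2315] [295. 190.] [array([301.5, 180. ]), array([ 27.9, 124.3]), np.float64(31.8)] [ 0.629 -0.147  0.013]
[  382   151   143   104 11807] [452. 206.] [array([453. , 202.5]), array([103., 142.]), np.float64(90.0)] [ 0.787 -0.134  0.013]
[  0 154  32  75 944] [  8. 194.] [array([  8.4, 190.7]), array([27.9, 76.4]), np.float64(14.8)] [ 0.35  -0.203  0.013]
[264. 224.]
[294. 184.]
[332. 124.]
```

Request:
jog_arm(motion=[0, 0, 0, 0, 0, 1, 0, 0, 0, 0, 0, 0, 1, 0, 0, 0, 0, 0, 0, 1, 0, 0, 0, 0, 0, 0, 1, 0, 0, 0, 0, 0, 0, 1, 0, 0, 0, 0, 0, 0, 1, 0, 0, 0, 0.5, 0, 0, 1, 0, 0, 0, 0.9, 0, 0, 0.95, 0, -0.38, 0.15, 0.6, 0, 0, 0, 0, 0, 0, 0.2, 0, 0, 0, 0, 0, 0, 0, 0, 0, 0, 0])

```text
time: 42.7
position: [0.6142, -0.1603, 0.131]
tool_rot: [0.826, 0.564, -0.0, -0.0]
ft_force: [0.5, 0.9, 0.6]
grip_width: 0.0439
grip_force: 0.0
```

```bash
python3 - <<'E'
from h import *
o=robot.get_obs(); print(o['time'],o['position'].round(4),np.degrees(2*np.arctan2(o['tool_rot'][1],o['tool_rot'][0])),o['grip_width'],o['q'].round(2))
W=cam('wrist',o); I=robot.camera('wrist'); cv2.imwrite('pics/w14.png',I)
h=cv2.cvtColor(I,cv2.COLOR_BGR2HSV)
m=((h[...,1]<70)&(h[...,2]>60))
p=o['position']; print('tcp',proj(W,(p[0],p[1],.026)),proj(W,(p[0],p[1],.013)))
for v in range(60,262,10):
  x=np.where(m[v,225:335])[0]+225
  print(v,[(int(s[0]),int(s[-1])) for s in np.split(x,np.where(np.diff(x)>2)[0]+1) if len(s)>3])
S=cam('side'); print('bottle',onz(S,(403,268),0),'tin',onz(S,(395,245),0))
E
```

```text
42.7 [ 0.6142 -0.1603  0.131 ] 68.60845768527774 0.04393894226123858 [-0.43  0.66  1.49  0.    0.98 -0.06]
tcp [282.20057886 213.92024572] [282.16635592 209.01789588]
60 []
70 []
80 []
90 [(289, 299)]
100 [(286, 302)]
110 [(285, 303)]
120 [(285, 303)]
130 [(285, 303)]
140 [(285, 303)]
150 [(285, 302)]
160 [(285, 302)]
170 [(285, 302)]
180 [(285, 302)]
190 [(277, 311)]
200 [(277, 311)]
210 [(277, 311)]
220 [(277, 311)]
230 [(278, 311)]
240 [(278, 311)]
250 [(278, 310)]
260 []
bottle [ 7.36849608e-01 -2.34552843e-01  1.11022302e-16] tin [ 0.75113543 -0.16059215  0.        ]
```

```bash
cat > /tmp/a.py <<'E'
from h import *
from scipy.optimize import least_squares
# tin lid outline (z=.1) in w13 and bottle: fit circle to top-rim edge points
o=dict(position=np.array([.6148,-.1445,.2193]),tool_rot=np.array([.64,.769,0,.001])/np.linalg.norm([.64,.769,0,.001]))
W=cam('wrist',o); I=cv2.imread('pics/w13.png'); h=cv2.cvtColor(I,cv2.COLOR_BGR2HSV)
m=((h[...,1]<70)&(h[...,2]>60)).astype(np.uint8); m[255:]=0
n,l,st,c=cv2.connectedComponentsWithStats(m)
i=l[206,452]; pts=[]
for v in range(st[i,1],st[i,1]+st[i,3],8):
  x=np.where(l[v]==i)[0]; print(v,x[0],x[-1],onz(W,(x[0],v),0.1)[:2].round(3),onz(W,(x[-1],v),0.1)[:2].round(3))
# side view of same (before): grey tin column extents
s=cv2.imread('pics/side2.png'); hs=cv2.cvtColor(s,cv2.COLOR_BGR2HSV); ms=(hs[...,1]<60)
S=cam('side')
for v in range(204,285,6):
  x=np.where(ms[v,370:440])[0]+370; print(v,[(int(q[0]),int(q[-1])) for q in np.split(x,np.where(np.diff(x)>2)[0]+1) if len(q)>3])
E
python3 /tmp/a.py
```

```text
151 426 434 [ 0.71  -0.083] [ 0.716 -0.082]
159 404 467 [ 0.696 -0.091] [ 0.741 -0.083]
167 395 490 [ 0.691 -0.098] [ 0.76  -0.086]
175 388 502 [ 0.687 -0.105] [ 0.77 -0.09]
183 384 511 [ 0.686 -0.111] [ 0.779 -0.094]
191 382 517 [ 0.686 -0.118] [ 0.786 -0.099]
199 382 520 [ 0.688 -0.124] [ 0.79  -0.105]
207 383 523 [ 0.69 -0.13] [ 0.795 -0.11 ]
215 386 523 [ 0.694 -0.135] [ 0.797 -0.116]
223 392 523 [ 0.7   -0.141] [ 0.799 -0.122]
231 398 521 [ 0.706 -0.146] [ 0.8   -0.129]
239 405 517 [ 0.714 -0.152] [ 0.799 -0.136]
247 412 511 [ 0.721 -0.157] [ 0.797 -0.143]
204 [(392, 405)]
210 [(386, 413)]
216 [(384, 416)]
222 [(383, 416)]
228 [(384, 413)]
234 [(390, 419)]
240 [(382, 385), (389, 393), (397, 416)]
246 [(391, 417)]
252 [(397, 417)]
258 [(400, 414)]
264 []
270 []
276 []
282 []
```

```bash
python3 - <<'E'
from h import *
S=cam('side');D=cam('scene')
print('tin lid side',onz(S,(400,216),.1),'scene',onz(D,(239,288),.1))
print('bottle cap side',onz(S,(414,236),.125),'scene',onz(D,(194,265),.13))
print('bottle base side',onz(S,(404,272),.0),'scene',onz(D,(196,315),.0))
E
```

```text
tin lid side [ 0.75542273 -0.1348119   0.1       ] scene [ 0.7722462  -0.13038278  0.1       ]
bottle cap side [ 0.74413057 -0.21833308  0.125     ] scene [ 0.71896617 -0.22611258  0.13      ]
bottle base side [ 0.73347378 -0.24649164  0.        ] scene [ 0.74404659 -0.23099751  0.        ]
```

Request:
jog_arm(motion=[-0.415, 0.1, 0, 0, 0, 1, 0, 0, 0, 0.7, 0, 0, 0, 0, 0, 0, 0.5, 0, 0, 0, 0, 0, 0, 0.5, 0, 0, 0, 0, 0, 0, 0.5, 0, 0, 0, 0, 0, 0, 0.4, 0, 0, 0, 0, 0, 0, 0.3, 0, 0, 0, 0, 0, 0, 0, 0, 0, 0, 0])

```text
time: 43.75
position: [0.6113, -0.1771, 0.014]
tool_rot: [0.845, 0.534, -0.001, -0.001]
ft_force: [-0.3, -0.6, -0.2]
grip_width: 0.0436
grip_force: 0.0
```

No contact on the way down. Closing.

Request:
jog_arm(motion=[0, 0, 0, 0, 0, 0, 1, 0, 0, 0, 0, 0, 0, 1, 0, 0, 0, 0, 0, 0, 1, 0, 0, 0, 0, 0, 0, 1], grip_force=55)

```text
time: 44.25
position: [0.6127, -0.1779, 0.0159]
tool_rot: [0.845, 0.534, 0.001, 0.001]
ft_force: [1.0, -0.3, 3.0]
grip_width: 0.0257
grip_force: 54.8
```

Request:
jog_arm(motion=[0, 0, -0.3, 0, 0, 0, 1, 0, 0, -0.7, 0, 0, 0, 1, 0, 0, -0.9, 0, 0, 0, 1, 0, 0, -1, 0, 0, 0, 1, 0, 0, -1, 0, 0, 0, 1, 0, 0, -0.9, 0, 0, 0, 1, 0, 0, 0, 0, 0, 0, 1, 0, 0, 0, 0, 0, 0, 1])

```text
time: 45.25
position: [0.6108, -0.1768, 0.2063]
tool_rot: [0.845, 0.534, -0.001, -0.001]
ft_force: [0.8, 0.6, -0.8]
grip_width: 0.0257
grip_force: 54.8
```

```bash
cat > /tmp/b.py <<'E'
from h import *
def runs(m,lo=0):
  x=np.where(m)[0]+lo; return [(int(s[0]),int(s[-1])) for s in np.split(x,np.where(np.diff(x)>2)[0]+1) if len(s)>3]
o=robot.get_obs(); print(o['time'],o['position'].round(4),np.degrees(2*np.arctan2(o['tool_rot'][1],o['tool_rot'][0])),o['grip_width'],o['grip_force'])
W=cam('wrist',o); I=robot.camera('wrist'); cv2.imwrite('pics/w15.png',I)
h=cv2.cvtColor(I,cv2.COLOR_BGR2HSV); m=((h[...,1]<70)&(h[...,2]>60))
T=np.array(robot.calibration('wrist')['T_tool_cam']); c=robot.calibration('wrist')
for v in range(60,270,10): print(v,runs(m[v,200:380],200))
# hole in tongue from w5,w7 (drawer open)
def O(p,q): return dict(position=np.array(p),tool_rot=np.array(q)/np.linalg.norm(q))
A=cam('wrist',O([.5345,.1639,.2073],[-.0731,.9973,-.0003,-.0005])); B=cam('wrist',O([.5851,.0714,.2096],[-.072,.9974,0,-.001]))
print('hole',two(A,(20,156),B,(184,93)))
for f,(u,v),r in(('w5',(20,156),22),('w7',(184,93),22)):
  g=cv2.imread(f'pics/{f}.png',0); y0=v-r; x0=max(u-r,0); p=cv2.resize(g[y0:v+r,x0:u+r],None,fx=1,fy=1); print(f,x0,y0); print(p[::3,::2])
E
python3 /tmp/b.py
```

```text
45.25 [ 0.6108 -0.1768  0.2063] 64.60522149323377 0.025692321419052908 54.83861267566681
60 [(267, 301), (363, 379)]
70 [(267, 301), (362, 379)]
80 [(267, 300), (362, 379)]
90 [(267, 300), (365, 379)]
100 [(267, 300), (370, 379)]
110 [(267, 300)]
120 [(267, 299)]
130 [(267, 299)]
140 [(267, 299)]
150 [(267, 298)]
160 [(267, 298)]
170 [(267, 298)]
180 [(267, 298)]
190 [(267, 298)]
200 [(255, 308)]
210 [(252, 312)]
220 [(251, 313)]
230 [(251, 312)]
240 [(251, 312)]
250 [(251, 312)]
260 [(251, 312)]
hole (array([0.51132646, 0.00384093, 0.13922939]), np.float64(0.0008703658399561552))
w5 0 134
[[ 79  75  74  69  76  72  74  74  73  74  70  72  72  75  77  73  75  75
   76  74  80]
 [ 77  75  71  72  71  74  77  74  76  73  74  72  71  76  76  76  72  75
   74  74  77]
 [ 76  73  71  71  72  75  75  76  74  73  72  73  72  73  76  73  71  72
   74  73  75]
 [ 74  76  71  74  67  71  79 113 116 115 116 110  91  71  72  78  74  71
   75  73  74]
 [ 78  75  74  73  68  74 126 141 138 138 135 134 132 124  71  76  72  75
   74  74  73]
 [ 72  76  75  72  72  84  87 137 148 143 145 142 143 148 
[... 1538 characters left out ...]
7 160 165  81  73 143 190 187
  187 188 189 188]
 [158 160 159 159 161 161 163 136  71 136 157 158 163  94  73 123 191 189
  187 188 189 188]
 [158 159 159 159 161 160 162 144  73 123 154 152 160  93  73 113 190 186
  186 186 186 185]
 [159 159 159 159 160 160 161 151  76  92 148 146 151  86  75  93 190 186
  187 188 186 185]
 [159 161 161 157 161 162 162 153  76  72 127 136 132  76  74  79 189 186
  185 185 186 185]
 [159 160 159 157 161 164 161 157  77  77  79 110  98  76  76  77 183 186
  185 187 185 186]
 [158 160 160 158 159 161 162 165  81  77  74  78  76  73  77  78 174 184
  184 183 183 185]
 [159 160 160 159 159 162 161 164  95  77  73  78  75  76  78  74 169 191
  189 190 189 190]]
```

The pin is gripped straight (shank columns 267–299) and level. The tongue hole triangulates to (0.511, 0.004, 0.139) with the drawer open, which puts lock_mouth near (0.718, 0.011, 0.140) with it shut. I'll hover over the lock to check this.

Request:
jog_arm(motion=[0, 0, 0, 0, 0, -1, 1, 0, 0, 0, 0, 0, -1, 1, 0, 0, 0, 0, 0, -1, 1, 0, 0, 0, 0, 0, -1, 1, 0, 0, 0, 0, 0, -1, 1, 0, 0, 0, 0, 0, -1, 1, 0, 0, 0, 0, 0, -1, 1, 0, 0, 0, 0, 0, -1, 1, 0, 0, 0, 0, 0, -0.45, 1, 0, 0, 0, 0, 0, 0, 1])

```text
time: 46.55
position: [0.6113, -0.1772, 0.2059]
tool_rot: [0.654, 0.757, -0.0, -0.001]
ft_force: [-0.9, 0.1, -1.6]
grip_width: 0.0253
grip_force: 54.8
```

Request:
jog_arm(motion=[0.3, 0.6, 0, 0, 0, 0, 1, 0.4, 0.6, 0, 0, 0, 0, 1, 0.4, 0.6, 0, 0, 0, 0, 1, 0.4, 0.6, 0, 0, 0, 0, 1, 0.4, 0.6, 0, 0, 0, 0, 1, 0.4, 0.35, 0, 0, 0, 0, 1, 0.46, 0, 0, 0, 0, 0, 1, 0, 0, 0, 0, 0, 0, 1, 0, 0, 0, 0, 0, 0, 1])

```text
time: 47.68
position: [0.7277, -0.0491, 0.2073]
tool_rot: [0.653, 0.757, -0.0, 0.0]
ft_force: [0.6, -1.0, -0.3]
grip_width: 0.0256
grip_force: 54.8
```

```bash
cat > /tmp/c.py <<'E'
from h import *
def runs(m,lo=0):
  x=np.where(m)[0]+lo; return [(int(s[0]),int(s[-1])) for s in np.split(x,np.where(np.diff(x)>2)[0]+1) if len(s)>3]
o=robot.get_obs(); print(o['time'],o['position'].round(4),np.degrees(2*np.arctan2(o['tool_rot'][1],o['tool_rot'][0])),o['grip_width'],o['grip_force'])
W=cam('wrist',o); I=robot.camera('wrist'); cv2.imwrite('pics/w16.png',I)
h=cv2.cvtColor(I,cv2.COLOR_BGR2HSV); g=h[...,2].astype(int); s=h[...,1]
x=np.array([-.1457,.9893]); M=np.array([.7184,.0112])
X=np.array([.9893,.1457])
for n,(a,b) in dict(R_f=(-.02,0),R_b=(.02,0),R_f2=(-.02,.01),R_b2=(.02,.01),L_f=(-.02,.036),L_b=(.02,.036)).items():
  P=M+a*X+b*x; print(n,proj(W,(*P,.156)).round(0))
for v in range(20,260,10): print(v,'grey',runs(s[v,150:430]<70,150))
E
python3 /tmp/c.py
```

```text
47.675 [ 0.7277 -0.0491  0.2073] 98.39121882821041 0.02555139596705349 54.838807582855225
R_f [244. 134.]
R_b [319. 134.]
R_f2 [244. 115.]
R_b2 [319. 115.]
L_f [242.  62.]
L_b [321.  62.]
20 grey [(170, 185), (280, 289)]
30 grey [(173, 184), (275, 294)]
40 grey [(272, 297)]
50 grey [(269, 300)]
60 grey [(246, 308)]
70 grey [(197, 213), (238, 314)]
80 grey [(198, 224), (238, 314)]
90 grey [(198, 314)]
100 grey [(199, 314)]
110 grey [(200, 225), (247, 307)]
120 grey [(200, 226), (239, 313)]
130 grey [(240, 313)]
140 grey [(267, 299)]
150 grey [(267, 299)]
160 grey [(244, 298)]
170 grey [(244, 298)]
180 grey [(245, 298)]
190 grey [(245, 298)]
200 grey [(255, 308)]
210 grey [(252, 312)]
220 grey [(251, 313)]
230 grey [(251, 323)]
240 grey [(251, 335)]
250 grey [(252, 320), (323, 341)]
```

The right cheek spans columns 240–313 (rows 112–133) and the left 238–314, so its middle is 276.5 against my predicted 281.5. The true lock line is therefore about 2–3 mm towards -x, and I'll trim for that.

Request:
jog_arm(motion=[-0.6, -0.06, 0, 0, 0, 0, 1, -0.6, 0, 0, 0, 0, 0, 1, -0.42, 0, 0, 0, 0, 0, 1, 0, 0, 0.5, 0, 0, 0, 1, 0, 0, 0.6, 0, 0, 0, 1, 0, 0, 0.4, 0, 0, 0, 1, 0, 0, 0.11, 0, 0, 0, 1, 0, 0, 0, 0, 0, 0, 1, 0, 0, 0, 0, 0, 0, 1])

```text
time: 48.85
position: [0.7362, -0.1131, 0.1439]
tool_rot: [0.653, 0.757, 0.0, 0.001]
ft_force: [0.1, -0.6, -0.9]
grip_width: 0.0255
grip_force: 54.8
```

```bash
cat > /tmp/d.py <<'E'
from h import *
def runs(m,lo=0):
  x=np.where(m)[0]+lo; return [(int(s[0]),int(s[-1])) for s in np.split(x,np.where(np.diff(x)>2)[0]+1) if len(s)>3]
o=robot.get_obs(); print(o['time'],o['position'].round(4),np.degrees(2*np.arctan2(o['tool_rot'][1],o['tool_rot'][0])),o['grip_width'],o['ft_force'].round(1))
I=robot.camera('wrist'); cv2.imwrite('pics/w17.png',I)
h=cv2.cvtColor(I,cv2.COLOR_BGR2HSV); s=h[...,1]
for v in range(0,140,8): print(v,'grey',runs(s[v,180:400]<70,180))
# side view: pin tip & hole
S=cam('side'); D=cam('scene')
M=np.array([.7158+.0026-.0025,.0112-.0004,.14]); x=np.array([-.1457,.9893,0])
print('mouth side/scene',proj(S,M),proj(D,M))
s=robot.camera('side'); cv2.imwrite('pics/side17.png',s)
u,v=proj(S,M).astype(int); g=cv2.cvtColor(s,cv2.COLOR_BGR2GRAY); print(u-14,v-12); print(g[v-12:v+13,u-14:u+15])
E
python3 /tmp/d.py
```

```text
48.85 [ 0.7362 -0.1131  0.1439] 98.41667221194348 0.025519949439280265 [ 0.1 -0.6 -0.9]
0 grey [(201, 204), (233, 321)]
8 grey []
16 grey []
24 grey [(277, 292)]
32 grey [(274, 295)]
40 grey [(228, 297)]
48 grey [(229, 299)]
56 grey [(229, 301)]
64 grey [(229, 301)]
72 grey [(229, 301)]
80 grey [(230, 300)]
88 grey [(230, 301)]
96 grey [(250, 300)]
104 grey [(267, 300)]
112 grey [(267, 300)]
120 grey [(267, 299)]
128 grey [(267, 299)]
136 grey [(267, 299)]
mouth side/scene [365.91208829 171.35628746] [298.49808865 253.24372493]
351 159
[[104 105 107 106 105 102 100  97  94  92  89  87  84  83  83  84  92  99
  102 102 100 100  99  98  98  99 101 103 103]
 [104 105 104 104 103 100  96  91  87  85  83  81  82  83  85  95 104 111
  110 105 102 100 100  99  98  99  99 101 102]
 [104 104 101  99  95  92  88  85  82  82  81  84  89  96 104 114 124 126
  120 109 102 101 101 100  99  99  99 100 102]
 [104 103  96  87  83  84  84  82  83  87  93 102 110 119 123 127 129 127
  120 109 101  99 101 101 100 100  99 101 101]
 [106 102  93  80  78  84  89  94 101 109 116 123 127 129 129 125 120 113

[... 1767 characters left out ...]
 58  54  52  54  53  52  53  55  57  60  64  63
   57  55  55  54  55  56  55  54  55  53  54]
 [ 74  77  79  76  71  63  58  55  56  56  55  51  51  53  56  58  61  62
   57  55  55  53  53  54  55  54  54  55  54]
 [ 76  78  83  87  86  75  63  58  61  62  56  49  49  52  55  57  60  58
   57  56  55  55  54  55  55  54  54  54  53]
 [ 77  80  89  99 102  91  71  63  66  66  57  47  45  48  55  62  64  62
   57  55  55  55  56  55  54  55  54  55  54]
 [ 77  81  92 102 107  99  79  67  68  69  63  51  44  47  54  63  66  65
   59  56  54  56  55  55  55  54  55  54  55]
 [ 78  84  95 104 107 101  87  75  71  72  69  55  45  44  48  55  59  60
   57  56  56  55  55  54  55  55  56  55  53]]
```

The side patch shows the hole at about (365,172), with my predicted mouth at (366,171). The wrist view puts the cheek foot at columns 233–321 and the pin tip at 284, so I'll trim 3 mm more towards -y(tool) and start inserting.

Request:
jog_arm(motion=[0, -0.075, 0.02, 0, 0, 0, 1, 0, 0, 0, 0, 0, 0, 1, 0.2, 0, 0, 0, 0, 0, 1, 0.2, 0, 0, 0, 0, 0, 1, 0.15, 0, 0, 0, 0, 0, 1, 0.15, 0, 0, 0, 0, 0, 1, 0.1, 0, 0, 0, 0, 0, 1, 0, 0, 0, 0, 0, 0, 1])

```text
time: 49.95
position: [0.7278, -0.0815, 0.142]
tool_rot: [0.653, 0.757, -0.0, -0.0]
ft_force: [0.3, 0.0, -1.1]
grip_width: 0.0259
grip_force: 54.8
```

Request:
jog_arm(motion=[0.15, 0, 0, 0, 0, 0, 1, 0.15, 0, 0, 0, 0, 0, 1, 0.15, 0, 0, 0, 0, 0, 1, 0.15, 0, 0, 0, 0, 0, 1, 0, 0, 0, 0, 0, 0, 1])

```text
time: 50.58
position: [0.7242, -0.0574, 0.1419]
tool_rot: [0.653, 0.757, -0.0, -0.0]
ft_force: [0.6, 0.4, -1.6]
grip_width: 0.0254
grip_force: 54.8
```

Request:
jog_arm(motion=[0.15, 0, 0, 0, 0, 0, 1, 0.15, 0, 0, 0, 0, 0, 1, 0.15, 0, 0, 0, 0, 0, 1, 0.15, 0, 0, 0, 0, 0, 1, 0, 0, 0, 0, 0, 0, 1])

```text
time: 51.2
position: [0.7207, -0.0337, 0.142]
tool_rot: [0.653, 0.757, -0.0, -0.0]
ft_force: [-0.7, 0.5, -1.1]
grip_width: 0.0258
grip_force: 54.8
```

Request:
jog_arm(motion=[0.1, 0, 0, 0, 0, 0, 1, 0.1, 0, 0, 0, 0, 0, 1, 0, 0, 0, 0, 0, 0, 1])

```text
time: 51.58
position: [0.7195, -0.0261, 0.142]
tool_rot: [0.653, 0.757, 0.0, -0.0]
ft_force: [0.1, 0.2, -1.4]
grip_width: 0.0256
grip_force: 54.8
```

Request:
jog_arm(motion=[0.06, 0, 0, 0, 0, 0, 1, 0.06, 0, 0, 0, 0, 0, 1, 0, 0, 0, 0, 0, 0, 1])

```text
time: 51.95
position: [0.7195, -0.025, 0.1422]
tool_rot: [0.653, 0.757, -0.002, 0.002]
ft_force: [0.8, -7.3, -3.2]
grip_width: 0.0255
grip_force: 54.8
```

Request:
jog_arm(motion=[0.08, 0, 0, 0, 0, 0, 1, 0, 0, 0, 0, 0, 0, 1])

```text
time: 52.2
position: [0.7196, -0.0249, 0.1424]
tool_rot: [0.653, 0.757, -0.003, 0.004]
ft_force: [2.1, -13.2, -2.3]
grip_width: 0.0258
grip_force: 54.8
```

Request:
jog_arm(motion=[-0.13, 0, 0, 0, 0, 0, 1, 0, 0, 0, 0, 0, 0, 1, 0, 0, 0, 0, 0, 0, 0, 0, 0, 0, 0, 0, 0, 0, 0, 0, 0, 0, 0, 0, 0, 0, 0, -0.3, 0, 0, 0, 0, 0, 0, -0.6, 0, 0, 0, 0, 0, 0, -0.8, 0, 0, 0, 0, 0, 0, -0.8, 0, 0, 0, 0, 0, 0, 0, 0, 0, 0, 0])

```text
time: 53.45
position: [0.7215, -0.0238, 0.2468]
tool_rot: [0.653, 0.757, 0.002, 0.004]
ft_force: [-0.3, -0.1, 0.2]
grip_width: 0.0441
grip_force: 0.0
```

```bash
cat > /tmp/e.py <<'E'
from h import *
def runs(m,lo=0):
  x=np.where(m)[0]+lo; return [(int(s[0]),int(s[-1])) for s in np.split(x,np.where(np.diff(x)>2)[0]+1) if len(s)>3]
o=robot.get_obs(); print(o['time'],o['position'].round(4))
W=cam('wrist',o); I=robot.camera('wrist'); cv2.imwrite('pics/w18.png',I)
h=cv2.cvtColor(I,cv2.COLOR_BGR2HSV); s=h[...,1]
x=np.array([-.1457,.9893]); M=np.array([.7159,.0108])
for n,b,z in(('shoulder top',0,.152),('block rear',-.05,.152),('tip',.07,.139),('L cheek far',.036,.156),('R cheek',0,.156)): print(n,proj(W,(*(M+b*x),z)).round(0))
for v in range(0,262,8): print(v,runs(s[v,200:360]<70,200))
E
python3 /tmp/e.py
```

```text
53.45 [ 0.7215 -0.0238  0.2468]
shoulder top [280. 168.]
block rear [280. 238.]
tip [280.  58.]
L cheek far [280. 113.]
R cheek [280. 169.]
0 []
8 []
16 []
24 []
32 []
40 []
48 []
56 [(200, 233)]
64 [(273, 284)]
72 [(271, 286)]
80 [(269, 288)]
88 [(268, 288)]
96 [(269, 288)]
104 [(253, 305)]
112 [(249, 310)]
120 [(216, 234), (249, 310)]
128 [(217, 235), (253, 306)]
136 [(217, 310)]
144 [(217, 310)]
152 [(218, 235), (251, 309)]
160 [(218, 228), (250, 309)]
168 [(260, 296)]
176 [(261, 297)]
184 [(252, 297)]
192 [(252, 297)]
200 [(252, 297)]
208 [(252, 296)]
216 [(262, 296)]
224 [(262, 296)]
232 [(262, 295)]
240 [(281, 319)]
248 [(271, 329)]
256 [(217, 232), (266, 348)]
```

```bash
python3 -c "
from rig import robot
print(robot.hand_in())"
```

```text
the job is handed in; nothing more can be done
None
```

The job is handed in at about 53 s: the spanner, cold chisel and wood chisel are in the drawer, it was pushed shut to its stop, and the pin is through the lock with its block against the right cheek. The judge's result was not shown to me.

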